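# Sort sealed drive cartridges by weight into their docks

## Robot

A 6-joint arm with a two-finger parallel gripper is mounted at the origin on the work surface. World frame = base frame: x ahead of the robot, y to its left, z up, the work surface at z = 0. Lengths are in m, angles in rad, forces in N, time in s.
With the tool pointing down it reaches from about 0.35 to 0.975 m from the base axis. Payload 4.9 kg.
Tool frame: the origin (TCP) lies at the very end of the fingers, on their centre line; the grasp point (between the pads) lies 19 mm behind it; z points along the fingers, y is the direction in which the jaws open and shut (so a half turn about z gives the same grasp; the last joint's range is limited). The gripper opens to 85 mm and grips with 20 to 120 N. Pads are 22 mm wide; open, the fingers measure 114 mm over their backs; the gripper's body (76 mm by 85 mm) begins 54 mm behind the grasp point. The pads swing forward as they close: fully open they stand 13 mm farther back than shut.
Start: joints at [1.222, 0.053, 1.613, -0, 1.476, -0.119], TCP at [0.142, 0.609, 0.231] pointing down, gripper open.
Joint ranges: [-3.01, 3.01], [-1.01, 2.22], [0.06, 2.58], [-1.02, 4.17], [0.09, 2.62], [-3.14, 3.14]. Speed limits (rad/s): [2.57, 2.57, 3.14, 3.14, 3.14, 3.14].

## Interface

Orientations are given as a unit quaternion [w, x, y, z].
In Python, from rig import arm gives the robot as it stands.
- The arm moves only by the tool move_arm, never from a script. Its argument "moves" is a list of rows, each an object of numbers: "tx", "ty", "tz": the shift along the tool's x, y, z in m; "ax", "ay", "az": the turn, a rotation vector about the tool's x, y, z in degrees; "grip": the closure, from -1 (fully open) to 1 (shut). A call has 1 to 5 rows; each row shifts and turns the pose as measured when the row begins, along the tool's axes as they then stand; what a row does not reach is not made up. A row lasts 1/10 s, in which the tool goes at most 50 mm and 8.59 degrees, less where a joint would pass 70% of its speed; a pose out of reach is approached as far as the arm can. A call with a gripper value outside its range is refused whole. The fingers move at their own pace and stop on an object; the grip force is fixed at half the most. Time passes only in rows, so rows that do not move let the fingers close. It gives the time, the measured TCP pose, the force and the opening at its end, in the units of the state.
- arm.read_state(): the state, without advancing time (a new reading comes with each control period).
- arm.read_camera(name): name is "scene" or "top" or "wrist"; returns a dict with "frame" (480x640x3 uint8, red, green, blue), "camera_matrix" (3x3 intrinsics, pixels), "k1" (the pictures are not rectified: a ray, as slopes to the right and down, at radius r is drawn at 1 + k1 r^2 times it, then the intrinsics apply), "pose" (4x4, takes a point from camera to world coordinates); the wrist camera has in their place "mount" (4x4, takes a point from camera to tool coordinates, whose origin is the TCP and whose axes are the flange's). Camera axes: x right, y down, z forward; pixel columns grow to the right and rows downward; lengths in m; the calibration is good to about 2 mm. A picture is of the moment at which its call begins: read the wrist's pose just before it. There is no depth.
- arm.hand_in(): hands the job in, once; it reports no verdict.
Trained networks look in the newest picture that a camera, given by its name, has taken for a name from the list of things; names that differ only in an ending like _2 or _b are one class to them, and where a whole thing is asked for, a point or a joint stands for the part that bears it (a point fixed in the world has none). Each returns a list of dicts, best first, with "confidence" (0 to 1); they miss things now and then, are a little off and sometimes report something else, mostly with a low value. They report only what shows in the picture. A call takes as long as a camera call.
- arm.find_in(name, camera): "at" ([column, row] in pixels, amid what is visible of it).
The state is a dict: "time": time; "joint_positions": joint angles; "qd": joint speeds; "joint_efforts": joint torques, N m; "ee_pos": TCP position; "ee_rot": TCP orientation; "ft_force": force on the tool from outside, world axes, zero at the start; "torque": the same for the moment, N m; "grip_width": finger opening in m.
Only numpy, scipy, OpenCV 4.12 (cv2) and the standard library are available. Lean on these libraries where they do the work, as an engineer would, in place of code of your own. Each camera call takes 0.05 s, during which the arm holds its last target.

## Task

The two sealed drive cartridges in the white rack look the same, but those over 350 g hold spinning disks and lighter ones solid-state boards. One at a time, lift each just clear of its pocket (a finger's width or two), hold it there a moment to feel its weight at the wrist, and then press it gently fully home in a free slot: the heavy ones in the grey dock with the upright plate along one side, the light ones in the low grey dock without one; both may turn out the same. Do not ram or drop them, and leave the other things on the bench where they are.

Things in the scene. Friction and masses are not known exactly. Their poses are not given: they have to be found in the camera images.
- cart_a_center (a point): One of two outwardly identical sealed drive cartridges: upright plain aluminium box with a black top band, 70 long (own x) x 20 thick (own y) x 90 tall (z) mm, turned alike with the rack at the start. This point is its centre, 45 mm above its underside and 45 mm below its top. Its mass is hidden, anywhere from about 95 to 600 g, and independent of the other's; the outside says nothing about it.
- cart_b_center (a point): One of two outwardly identical sealed drive cartridges: upright plain aluminium box with a black top band, 70 long (own x) x 20 thick (own y) x 90 tall (z) mm, turned alike with the rack at the start. This point is its centre, 45 mm above its underside and 45 mm below its top. Its mass is hidden, anywhere from about 95 to 600 g, and independent of the other's; the outside says nothing about it.
- rack: Fixed white plastic rack, 100 (x) x 170 (y) x 21 (z) mm, origin at the centre of its underside on the bench. Two pockets 15 mm deep (floor 6 mm above the bench) at y = -42 and +42 mm, 74 x 24 mm, one cartridge standing loosely in each; the top 75 mm of a cartridge stand free.
- tall_dock: Fixed grey plastic dock for HEAVY cartridges, known by the upright plate, 80 mm tall and 16 mm thick, along its -x side (centred 63 mm from the middle). Block 110 (x) x 170 (y) x 42 (z) mm, origin at the centre of its underside. Two slots at y = -42 and +42 mm. It may stand left or right of the rack.
- low_dock: Fixed grey plastic dock for LIGHT cartridges: the same block, 110 x 170 x 42 mm, with the same two slots, but flat topped, without the upright plate. Origin at the centre of its underside. It stands on the other side of the rack.
- tall_dock_slot0 (a point): Centre of the mouth, level with the top face, of a slot of the heavy dock; axes as the dock's. 73 (x) x 23 (y) mm, 4 mm bevel: 1.5 mm play all round. 22 mm down, the foot meets a stiff shuttle that weight alone does not move; about 9 N, weight included, pushes it 10 mm to a hard stop, where it stays. Fully home, the cartridge's centre is 13 mm above this point (23 mm when only resting on the shuttle).
- tall_dock_slot1 (a point): Centre of the mouth, level with the top face, of a slot of the heavy dock; axes as the dock's. 73 (x) x 23 (y) mm, 4 mm bevel: 1.5 mm play all round. 22 mm down, the foot meets a stiff shuttle that weight alone does not move; about 9 N, weight included, pushes it 10 mm to a hard stop, where it stays. Fully home, the cartridge's centre is 13 mm above this point (23 mm when only resting on the shuttle).
- low_dock_slot0 (a point): Centre of the mouth, level with the top face, of a slot of the light dock; axes as the dock's. 73 (x) x 23 (y) mm, 4 mm bevel: 1.5 mm play all round. 22 mm down, the foot meets a stiff shuttle that weight alone does not move; about 9 N, weight included, pushes it 10 mm to a hard stop, where it stays. Fully home, the cartridge's centre is 13 mm above this point (23 mm when only resting on the shuttle).
- low_dock_slot1 (a point): Centre of the mouth, level with the top face, of a slot of the light dock; axes as the dock's. 73 (x) x 23 (y) mm, 4 mm bevel: 1.5 mm play all round. 22 mm down, the foot meets a stiff shuttle that weight alone does not move; about 9 N, weight included, pushes it 10 mm to a hard stop, where it stays. Fully home, the cartridge's centre is 13 mm above this point (23 mm when only resting on the shuttle).
- driver: Bystander: screwdriver, 160 mm, lying nearer the robot than the rack.
- spudger: Bystander: flat steel pry tool, 150 mm long and 5 mm thick, lying nearer the robot than the rack.
- fan: Bystander: small black laptop fan, about 75 x 60 x 12 mm, beyond the rack.
- flat_drive: Bystander: flat bare drive 100 x 70 x 8 mm lying beyond the rack; not to be sorted.
- screw_dish: Bystander: steel screw dish, 52 mm across and 18 mm high, beyond the rack.
- memory_stick: Bystander: green memory module 67 x 30 x 4 mm, beyond the rack.
- prybar: Bystander: white opening pick, 45 x 30 x 5 mm, lying nearer the robot than the rack.

How it is judged:
By the outcome, as a careful person would: the job done as asked, in the order asked, and still so for the second after the job is handed in, with the robot touching nothing.
It also fails if it takes over 70 s, if anything falls off the work surface, if the arm or the gripper's body presses on something with over 40 N, if the wrist force passes 120 N, or if a joint passes its speed limit or range.

## Working session

There is one attempt and no reset: what is moved stays moved. The work goes in short steps, Python scripts to look and compute and a tool call to move; the robot and the scene stay as the last step left them, time stands still between calls to the robot, and variables do not carry over. Pictures are saved under pics/ and viewed, and the job is handed in when it is done.

Besides the shell and the picture viewer there is one more tool, called after "Call:" as name([rows], argument=value, ...), one row to a line, values as JSON. move_arm: Moves the arm, as the interface text tells. Its arguments: {"type":"object","properties":{"moves":{"type":"array","items":{"type":"object","properties":{"tx":{"type":"number"},"ty":{"type":"number"},"tz":{"type":"number"},"ax":{"type":"number"},"ay":{"type":"number"},"az":{"type":"number"},"grip":{"type":"number"}}}}},"required":["moves"]}

```bash
mkdir -p pics; cat > h.py <<'E'
import numpy as np, cv2
from rig import arm
from scipy.spatial.transform import Rotation as R
def cam(n):
    s=arm.read_state(); c=arm.read_camera(n)
    if 'pose' in c: P=np.array(c['pose'])
    else:
        T=np.eye(4); w,x,y,z=s['ee_rot']; T[:3,:3]=R.from_quat([x,y,z,w]).as_matrix(); T[:3,3]=s['ee_pos']; P=T@np.array(c['mount'])
    return c['frame'],np.array(c['camera_matrix']),c['k1'],P
def ray(uv,K,k1,P):
    uv=np.array(uv,float); d=np.array([(uv[0]-K[0,2])/K[0,0],(uv[1]-K[1,2])/K[1,1]]); u=d.copy()
    for _ in range(50): u=d/(1+k1*(u@u))
    return P[:3,3],P[:3,:3]@np.array([u[0],u[1],1])
def onz(uv,z,C):
    o,d=ray(uv,*C[1:]); return o+d*(z-o[2])/d[2]
def proj(X,C):
    _,K,k1,P=C; p=(np.atleast_2d(X)-P[:3,3])@P[:3,:3]; s=p[:,:2]/p[:,2:]; s=s*(1+k1*(s**2).sum(1,keepdims=True))
    return s*[K[0,0],K[1,1]]+[K[0,2],K[1,2]]
def save(f,n): cv2.imwrite('pics/'+n+'.png',f[:,:,::-1])
E
python3 - <<'E'
from h import *
s=arm.read_state();print(s)
for n in ('scene','top','wrist'):
    C=cam(n);save(C[0],n+'0');print(n,C[1].tolist(),C[2],C[3].round(3).tolist())
    if n!='wrist':
        for k in ['cart_a_center','rack','tall_dock','low_dock','tall_dock_slot0','low_dock_slot0']:
            print(k,[(np.round(r['at']).tolist(),round(r['confidence'],2)) for r in arm.find_in(k,n)])
E
```

```text
{'time': 0.0, 'joint_positions': array([ 1.22200078e+00,  5.33797029e-02,  1.61430814e+00, -9.04291102e-06,
        1.47599751e+00, -1.19012200e-01]), 'qd': array([ 0.00062606,  0.00015289, -0.00183803,  0.00015153,  0.0001666 ,
       -0.00054919]), 'joint_efforts': array([-1.01888570e-03, -3.93691671e+01, -3.70169950e+01, -8.96865072e-05,
        6.87075168e-03,  1.77015232e-05]), 'ee_pos': array([0.14214712, 0.60797486, 0.23004041]), 'ee_rot': array([-2.38142463e-04,  1.14638584e-01,  9.93406714e-01, -1.01890377e-03]), 'ft_force': array([-0.3287675 , -0.49032275,  0.32052834]), 'torque': array([-0.00127794, -0.01423056, -0.00386244]), 'grip_width': 0.0852466651795948}
scene [[463.99370628663627, 0.0, 314.0532089137972], [0.0, 463.99370628663627, 238.95745679549674], [0.0, 0.0, 1.0]] -0.11427069817684388 [[-0.608, 0.633, -0.479, 0.911], [0.794, 0.492, -0.357, 0.298], [0.01, -0.597, -0.802, 0.752], [0.0, 0.0, 0.0, 1.0]]
cart_a_center [([326.0, 237.0], 0.78)]
rack [([345.0, 269.0], 0.57)]
tall_dock [([200.0, 184.0], 0.97)]
low_dock [([450.0, 377.0], 0.94)]
tall_dock_slot0 [([198.0, 1
[... 217 characters left out ...]
29, -0.996, 0.082, 0.422], [-1.0, 0.029, -0.002, 0.003], [-0.0, -0.082, -0.997, 1.119], [0.0, 0.0, 0.0, 1.0]]
cart_a_center [([325.0, 253.0], 0.62)]
rack [([302.0, 254.0], 0.8), ([412.0, 116.0], 0.48)]
tall_dock [([489.0, 224.0], 0.83)]
low_dock [([155.0, 209.0], 0.75), ([302.0, 254.0], 0.39)]
tall_dock_slot0 [([493.0, 225.0], 0.98), ([153.0, 210.0], 0.56), ([415.0, 116.0], 0.38), ([236.0, 356.0], 0.16)]
low_dock_slot0 [([153.0, 210.0], 0.86)]
wrist [[428.3611751930754, 0.0, 318.1374186873134], [0.0, 428.3611751930754, 236.41300919854433], [0.0, 0.0, 1.0]] -0.055081417861757985 [[0.227, 0.935, 0.271, 0.074], [0.974, -0.218, -0.064, 0.624], [-0.001, 0.279, -0.96, 0.373], [0.0, 0.0, 0.0, 1.0]]
```

View pics/top0.png

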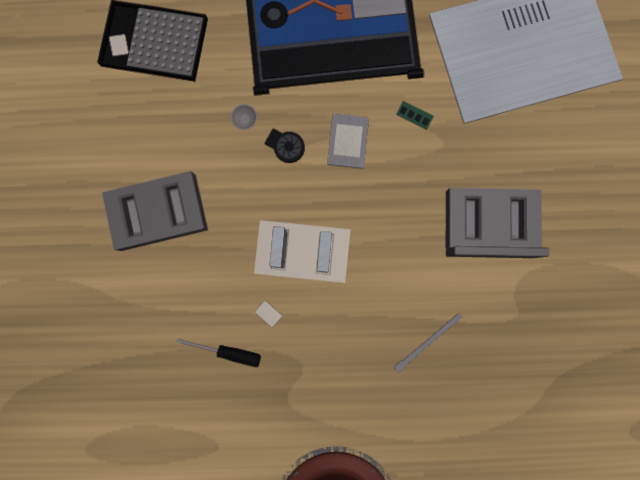

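View pics/scene0.png

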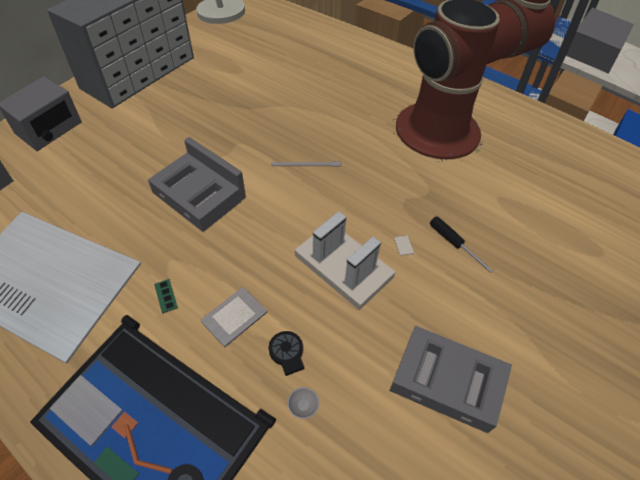

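```bash
python3 - <<'E'
from h import *
f=cv2.imread('pics/top0.png')
a=cv2.resize(f[160:270,90:220],None,fx=6,fy=5.4,interpolation=cv2.INTER_CUBIC)
g=lambda y,x:cv2.resize(f[y:y+110,x:x+130],None,fx=3,fy=3,interpolation=cv2.INTER_CUBIC)
cv2.imwrite('pics/z0.png',np.vstack([np.hstack([g(165,90),g(165,435)]),np.hstack([g(200,240),g(80,330)])])[:600*2])
E
python3 -c "
import cv2;f=cv2.imread('pics/z0.png');print(f.shape)"
```

```text
(660, 780, 3)
```

View pics/z0.png

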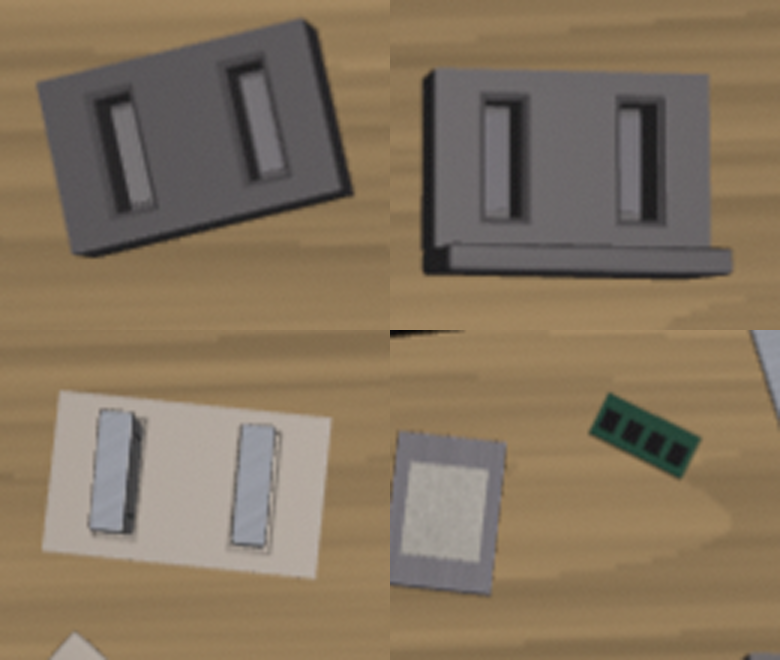

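View pics/wrist0.png

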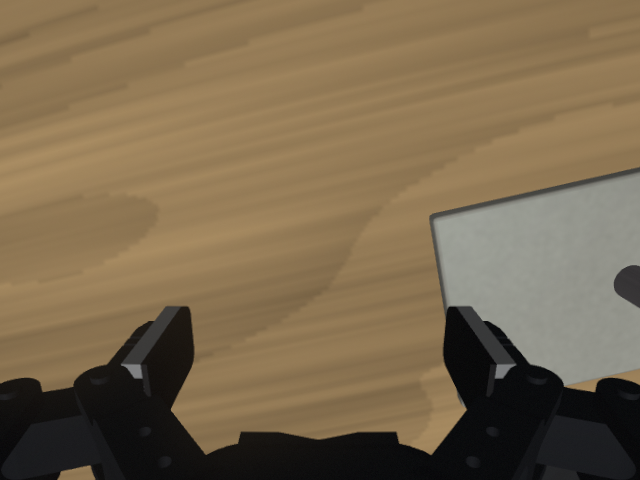

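```bash
cat >> h.py <<'E'
from scipy.optimize import least_squares
def fit(loc,uv,C,x0):
    loc=np.array(loc,float);uv=np.array(uv,float)
    def w(p):
        c,s=np.cos(p[2]),np.sin(p[2]); return np.c_[p[0]+c*loc[:,0]-s*loc[:,1],p[1]+s*loc[:,0]+c*loc[:,1],loc[:,2]]
    r=least_squares(lambda p:(proj(w(p),C)-uv).ravel(),x0); return r.x,(proj(w(r.x),C)-uv).round(1).tolist()
E
python3 - <<'E'
from h import *
C=cam('top')
o=lambda z,ox,oy:np.array(z)/3.+[ox,oy]
hx,hy=.055,.085
low=fit([[hx,hy,.042],[hx,-hy,.042],[-hx,-hy,.042],[-hx,hy,.042]],o([[38,83],[305,20],[350,194],[75,253]],90,165),C,[.45,.3,.2])
print('low',low)
rk=fit([[.05,hy,.021],[.05,-hy,.021],[-.05,-hy,.021],[-.05,hy,.021]],o([[60,60],[331,88],[316,248],[42,219]],240,200),C,[.4,0.05,-.1])
print('rack',rk)
L=[[hx,hy,.042],[hx,-hy,.042]];U=[[42,70],[319,75]]
b,d=.0405,.0155
for yc,x1,x2,y1,y2 in [(.042,92,139,94,222),(-.042,226,275,97,225)]:
    L+=[[b,yc+d,.042],[b,yc-d,.042],[-b,yc-d,.042],[-b,yc+d,.042]];U+=[[x1,y1],[x2,y1],[x2,y2],[x1,y2]]
t=fit(L,o(U,435,165),C,[.43,-.28,0]);print('tall',t)
# carts: top corners
for nm,c in (('L',[[102,79],[137,84],[127,203],[89,199]]),('R',[[242,92],[275,95],[267,216],[232,214]])):
    print(nm,fit([[.035,.01,.096],[.035,-.01,.096],[-.035,-.01,.096],[-.035,.01,.096]],o(c,240,200),C,[.4,.05,-.1]))
E
```

```text
low (array([0.56019409, 0.31745143, 0.20303538]), [[0.7, -0.1], [0.8, -0.3], [-1.6, -0.6], [0.1, 1.0]])
rack (array([ 0.47896107,  0.04673727, -0.13209354]), [[-0.0, -0.1], [0.2, -0.2], [-0.2, 0.1], [-0.0, 0.2]])
tall (array([ 0.52795747, -0.31117116, -0.04677835]), [[0.9, -0.6], [-0.1, -0.5], [-0.9, -0.5], [0.2, -0.2], [0.4, 1.0], [-0.8, 0.7], [-0.3, -0.7], [-0.0, -0.3], [0.5, 0.7], [0.1, 0.5]])
L (array([ 0.48345132,  0.08593195, -0.12103262]), [[0.2, 0.1], [-0.0, -0.5], [-0.6, 0.0], [0.5, 0.3]])
R (array([ 0.47359295,  0.00517019, -0.10266452]), [[-0.3, 0.2], [0.2, 0.0], [-0.0, -0.0], [0.1, -0.2]])
```

```bash
cat >> h.py <<'E'
import json
def M(q): w,x,y,z=q; return R.from_quat([x,y,z,w])
def plan(pos,yaw,step=.045,n=None):
    """rows to bring TCP to pos, tool y along object y (yaw), pointing down"""
    s=arm.read_state(); p=np.array(s['ee_pos']); r=M(s['ee_rot'])
    c,sn=np.cos(yaw),np.sin(yaw)
    T=R.from_matrix(np.array([[-c,-sn,0],[-sn,c,0],[0,0,-1]]).T)
    d=np.array(pos)-p; rv=(r.inv()*T).as_rotvec(degrees=True)
    n=n or max(1,int(np.ceil(max(np.linalg.norm(d)/step,np.linalg.norm(rv)/8))))
    rows=[]
    for i in range(n):
        t=r.inv().apply(d/n); rows.append(dict(tx=round(t[0],4),ty=round(t[1],4),tz=round(t[2],4),ax=round(rv[0]/n,2),ay=round(rv[1]/n,2),az=round(rv[2]/n,2)))
        r=r*R.from_rotvec(rv/n,degrees=True)
    print('t',round(s['time'],2),'p',p.round(4),'d',d.round(4),'rv',rv.round(2),'F',s['ft_force'].round(2),'w',round(s['grip_width'],4))
    for q in rows: print(json.dumps(q))
LOW=(.5602,.3175,.203); RACK=(.4790,.0467,-.132); TALL=(.5280,-.3112,-.0468)
def at(D,x,y): c,s=np.cos(D[2]),np.sin(D[2]); return np.array([D[0]+c*x-s*y,D[1]+s*x+c*y])
E
python3 -c "
from h import *
plan([*at(LOW,.03,0),.23],.203)"
```

```text
t 0.8 p [0.1423 0.6086 0.2313] d [ 0.4472 -0.285  -0.0013] rv [  0.     0.   -24.79] F [-0.09 -0.2  -1.34] w 0.0858
{"tx": -0.0417, "ty": -0.0146, "tz": 0.0001, "ax": 0.0, "ay": 0.0, "az": -2.07}
{"tx": -0.0411, "ty": -0.0161, "tz": 0.0001, "ax": 0.0, "ay": 0.0, "az": -2.07}
{"tx": -0.0405, "ty": -0.0176, "tz": 0.0001, "ax": 0.0, "ay": 0.0, "az": -2.07}
{"tx": -0.0399, "ty": -0.0191, "tz": 0.0001, "ax": 0.0, "ay": 0.0, "az": -2.07}
{"tx": -0.0392, "ty": -0.0205, "tz": 0.0001, "ax": 0.0, "ay": 0.0, "az": -2.07}
{"tx": -0.0384, "ty": -0.0219, "tz": 0.0001, "ax": 0.0, "ay": 0.0, "az": -2.07}
{"tx": -0.0376, "ty": -0.0233, "tz": 0.0001, "ax": 0.0, "ay": 0.0, "az": -2.07}
{"tx": -0.0367, "ty": -0.0246, "tz": 0.0001, "ax": 0.0, "ay": 0.0, "az": -2.07}
{"tx": -0.0358, "ty": -0.0259, "tz": 0.0001, "ax": 0.0, "ay": 0.0, "az": -2.07}
{"tx": -0.0349, "ty": -0.0272, "tz": 0.0001, "ax": 0.0, "ay": 0.0, "az": -2.07}
{"tx": -0.0339, "ty": -0.0284, "tz": 0.0001, "ax": 0.0, "ay": 0.0, "az": -2.07}
{"tx": -0.0328, "ty": -0.0296, "tz": 0.0001, "ax": 0.0, "ay": 0.0, "az": -2.07}
```

Call:
move_arm([
  {"tx": -0.042,"ty": -0.015,"az": -2},
  {"tx": -0.041,"ty": -0.016,"az": -2},
  {"tx": -0.04,"ty": -0.018,"az": -2},
  {"tx": -0.04,"ty": -0.019,"az": -2},
  {"tx": -0.039,"ty": -0.02,"az": -2},
])

```text
invalid input at $.moves[0]: expected keys tx, ty, tz, ax, ay, az, grip
```

```bash
python3 -c "
from h import *
plan([*at(LOW,.03,0),.23],.203)"
```

```text
t 0.8 p [0.1423 0.6086 0.2313] d [ 0.4472 -0.285  -0.0013] rv [  0.     0.   -24.79] F [-0.09 -0.2  -1.34] w 0.0858
{"tx": -0.0417, "ty": -0.0146, "tz": 0.0001, "ax": 0.0, "ay": 0.0, "az": -2.07}
{"tx": -0.0411, "ty": -0.0161, "tz": 0.0001, "ax": 0.0, "ay": 0.0, "az": -2.07}
{"tx": -0.0405, "ty": -0.0176, "tz": 0.0001, "ax": 0.0, "ay": 0.0, "az": -2.07}
{"tx": -0.0399, "ty": -0.0191, "tz": 0.0001, "ax": 0.0, "ay": 0.0, "az": -2.07}
{"tx": -0.0392, "ty": -0.0205, "tz": 0.0001, "ax": 0.0, "ay": 0.0, "az": -2.07}
{"tx": -0.0384, "ty": -0.0219, "tz": 0.0001, "ax": 0.0, "ay": 0.0, "az": -2.07}
{"tx": -0.0376, "ty": -0.0233, "tz": 0.0001, "ax": 0.0, "ay": 0.0, "az": -2.07}
{"tx": -0.0367, "ty": -0.0246, "tz": 0.0001, "ax": 0.0, "ay": 0.0, "az": -2.07}
{"tx": -0.0358, "ty": -0.0259, "tz": 0.0001, "ax": 0.0, "ay": 0.0, "az": -2.07}
{"tx": -0.0349, "ty": -0.0272, "tz": 0.0001, "ax": 0.0, "ay": 0.0, "az": -2.07}
{"tx": -0.0339, "ty": -0.0284, "tz": 0.0001, "ax": 0.0, "ay": 0.0, "az": -2.07}
{"tx": -0.0328, "ty": -0.0296, "tz": 0.0001, "ax": 0.0, "ay": 0.0, "az": -2.07}
```

Call:
move_arm([
  {"tx": -0.042,"ty": -0.015,"tz": 0,"ax": 0,"ay": 0,"az": -2,"grip": -1},
  {"tx": -0.041,"ty": -0.016,"tz": 0,"ax": 0,"ay": 0,"az": -2,"grip": -1},
  {"tx": -0.04,"ty": -0.018,"tz": 0,"ax": 0,"ay": 0,"az": -2,"grip": -1},
  {"tx": -0.04,"ty": -0.019,"tz": 0,"ax": 0,"ay": 0,"az": -2,"grip": -1},
  {"tx": -0.039,"ty": -0.02,"tz": 0,"ax": 0,"ay": 0,"az": -2,"grip": -1},
])

```text
time: 1.3
ee_pos: [0.3296, 0.4896, 0.2316]
ee_rot: [-0.0, 0.019, 1.0, 0.001]
ft_force: [0.4, 0.5, 0.3]
grip_width: 0.0853
```

```bash
python3 -c "
from h import *
plan([*at(LOW,.03,0),.23],.203)"
```

```text
t 1.3 p [0.3296 0.4896 0.2316] d [ 0.26   -0.1661 -0.0016] rv [ 1.400e-01  1.000e-02 -1.377e+01] F [0.36 0.46 0.29] w 0.0853
{"tx": -0.038, "ty": -0.0223, "tz": 0.0002, "ax": 0.02, "ay": 0.0, "az": -1.97}
{"tx": -0.0372, "ty": -0.0236, "tz": 0.0002, "ax": 0.02, "ay": 0.0, "az": -1.97}
{"tx": -0.0364, "ty": -0.0249, "tz": 0.0002, "ax": 0.02, "ay": 0.0, "az": -1.97}
{"tx": -0.0355, "ty": -0.0261, "tz": 0.0002, "ax": 0.02, "ay": 0.0, "az": -1.97}
{"tx": -0.0346, "ty": -0.0273, "tz": 0.0002, "ax": 0.02, "ay": 0.0, "az": -1.97}
{"tx": -0.0336, "ty": -0.0285, "tz": 0.0002, "ax": 0.02, "ay": 0.0, "az": -1.97}
{"tx": -0.0326, "ty": -0.0296, "tz": 0.0002, "ax": 0.02, "ay": 0.0, "az": -1.97}
```

Call:
move_arm([
  {"tx": -0.038,"ty": -0.022,"tz": 0,"ax": 0,"ay": 0,"az": -2,"grip": -1},
  {"tx": -0.037,"ty": -0.024,"tz": 0,"ax": 0,"ay": 0,"az": -2,"grip": -1},
  {"tx": -0.036,"ty": -0.025,"tz": 0,"ax": 0,"ay": 0,"az": -2,"grip": -1},
  {"tx": -0.036,"ty": -0.026,"tz": 0,"ax": 0,"ay": 0,"az": -2,"grip": -1},
  {"tx": -0.035,"ty": -0.027,"tz": 0,"ax": 0,"ay": 0,"az": -2,"grip": -1},
])

```text
time: 1.8
ee_pos: [0.5232, 0.3663, 0.2325]
ee_rot: [0.001, -0.072, 0.997, 0.002]
ft_force: [-0.5, -0.4, 0.3]
grip_width: 0.0853
```

Call:
move_arm([
  {"tx": -0.033,"ty": -0.029,"tz": 0,"ax": 0,"ay": 0,"az": -2,"grip": -1},
  {"tx": -0.033,"ty": -0.03,"tz": 0,"ax": 0,"ay": 0,"az": -2,"grip": -1},
  {"tx": 0,"ty": 0,"tz": 0,"ax": 0,"ay": 0,"az": 0,"grip": -1},
  {"tx": 0,"ty": 0,"tz": 0,"ax": 0,"ay": 0,"az": 0,"grip": -1},
])

```text
time: 2.2
ee_pos: [0.6052, 0.3121, 0.232]
ee_rot: [0.002, -0.105, 0.994, 0.002]
ft_force: [-0.8, -0.0, 0.2]
grip_width: 0.0853
```

```bash
python3 -c "
from h import *
import pickle
C=cam('wrist');save(C[0],'low1');pickle.dump(C,open('low1.pkl','wb'))
plan([*at(LOW,.03,0),.23],.203)"
```

```text
t 2.25 p [0.605  0.3121 0.2319] d [-0.0155  0.0115 -0.0019] rv [0.16 0.23 0.46] F [-0.21 -0.4  -0.03] w 0.0856
{"tx": 0.0127, "ty": 0.0144, "tz": 0.0019, "ax": 0.16, "ay": 0.23, "az": 0.46}
```

View pics/low1.png

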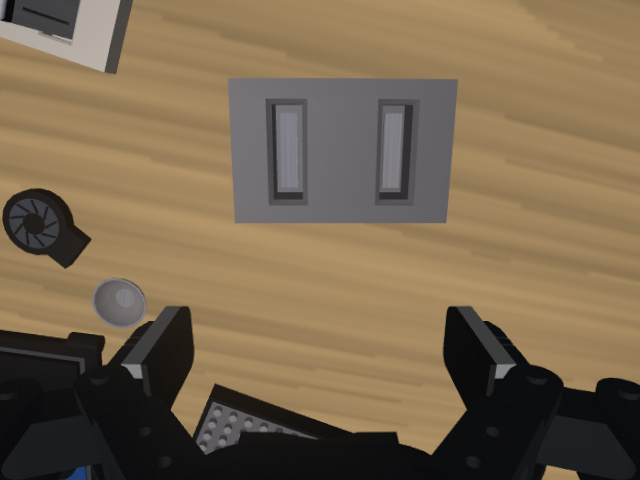

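```bash
cat >> h.py <<'E'
def sub(f,pts):
    g=cv2.cvtColor(f,cv2.COLOR_RGB2GRAY); p=np.array(pts,np.float32).reshape(-1,1,2).copy()
    return cv2.cornerSubPix(g,p,(4,4),(-1,-1),(3,50,.01)).reshape(-1,2)
E
python3 - <<'E'
from h import *
import pickle
C=pickle.load(open('low1.pkl','rb'))
hx,hy=.055,.085;b,d=.0405,.0155
L=[[-hx,-hy],[-hx,hy],[hx,hy],[hx,-hy]];U=[[229,79],[458,80],[447,222],[235,222]]
for yc,u in ((-.042,[[266,99],[307,99],[307,204],[269,205]]),(.042,[[379,99],[419,100],[414,205],[376,204]])):
    L+=[[-b,yc-d],[-b,yc+d],[b,yc+d],[b,yc-d]];U+=u
L=np.c_[L,np.full(len(L),.042)]
S=sub(C[0],U);print((S-U).round(1).tolist())
for u,l in ((U,L),(S,L),(S[:4],L[:4])): print(fit(l,u,C,[.56,.317,.2]))
E
```

```text
[[-1.6, -1.2], [-0.6, -1.1], [-1.5, 0.6], [-0.4, 0.7], [-0.8, -0.6], [-0.6, -0.4], [0.3, 0.9], [-0.5, -0.2], [-1.1, -0.5], [0.2, -1.1], [-1.2, 0.2], [-1.5, 0.9]]
(array([0.56266973, 0.32170434, 0.20996259]), [[-1.6, -1.0], [0.7, -1.2], [-0.0, 1.3], [-0.1, 1.2], [-0.5, -0.7], [0.3, -0.8], [0.9, 1.4], [-0.4, 0.4], [-0.1, -0.5], [1.6, -1.2], [0.1, 0.5], [-1.0, 1.5]])
(array([0.56265846, 0.32110466, 0.20973242]), [[-0.8, -0.1], [0.6, -0.3], [0.8, 0.6], [-0.5, 0.3], [-0.5, -0.3], [0.1, -0.5], [-0.2, 0.4], [-0.6, 0.4], [0.2, -0.2], [0.6, -0.3], [0.5, 0.2], [-0.2, 0.4]])
(array([0.56261171, 0.32109592, 0.20923245]), [[-0.8, -0.2], [0.6, -0.3], [0.7, 0.6], [-0.5, 0.2]])
```

```bash
python3 -c "
from h import *
plan([.484,.088,.18],-.125)"
```

```text
t 2.25 p [0.605  0.3121 0.2319] d [-0.121  -0.2241 -0.0519] rv [ 0.19  0.2  19.25] F [-0.21 -0.4  -0.03] w 0.0856
{"tx": 0.0276, "ty": -0.0323, "tz": 0.0085, "ax": 0.03, "ay": 0.03, "az": 3.21}
{"tx": 0.0257, "ty": -0.0338, "tz": 0.0085, "ax": 0.03, "ay": 0.03, "az": 3.21}
{"tx": 0.0238, "ty": -0.0352, "tz": 0.0085, "ax": 0.03, "ay": 0.03, "az": 3.21}
{"tx": 0.0218, "ty": -0.0365, "tz": 0.0086, "ax": 0.03, "ay": 0.03, "az": 3.21}
{"tx": 0.0197, "ty": -0.0376, "tz": 0.0086, "ax": 0.03, "ay": 0.03, "az": 3.21}
{"tx": 0.0176, "ty": -0.0387, "tz": 0.0086, "ax": 0.03, "ay": 0.03, "az": 3.21}
```

Call:
move_arm([
  {"tx": 0.028,"ty": -0.032,"tz": 0.0085,"ax": 0,"ay": 0,"az": 3.2,"grip": -1},
  {"tx": 0.026,"ty": -0.034,"tz": 0.0085,"ax": 0,"ay": 0,"az": 3.2,"grip": -1},
  {"tx": 0.024,"ty": -0.035,"tz": 0.0085,"ax": 0,"ay": 0,"az": 3.2,"grip": -1},
  {"tx": 0.022,"ty": -0.036,"tz": 0.0085,"ax": 0,"ay": 0,"az": 3.2,"grip": -1},
  {"tx": 0.02,"ty": -0.036,"tz": 0.0085,"ax": 0,"ay": 0,"az": 3.2,"grip": -1},
])

```text
time: 2.75
ee_pos: [0.4974, 0.1312, 0.1874]
ee_rot: [0.003, 0.032, 0.999, 0.003]
ft_force: [-0.0, -0.2, 0.2]
grip_width: 0.0856
```

```bash
python3 -c "
from h import *
plan([.484,.088,.18],-.125)"
```

```text
t 2.75 p [0.4974 0.1312 0.1874] d [-0.0134 -0.0432 -0.0074] rv [0.37 0.35 3.44] F [-0.03 -0.22  0.18] w 0.0856
{"tx": 0.0053, "ty": -0.022, "tz": 0.0035, "ax": 0.19, "ay": 0.18, "az": 1.72}
{"tx": 0.0046, "ty": -0.0222, "tz": 0.0036, "ax": 0.19, "ay": 0.18, "az": 1.72}
```

Call:
move_arm([
  {"tx": 0.004,"ty": -0.018,"tz": 0.0035,"ax": 0.2,"ay": 0.2,"az": 1.7,"grip": -1},
  {"tx": 0.003,"ty": -0.018,"tz": 0.0035,"ax": 0.2,"ay": 0.2,"az": 1.7,"grip": -1},
  {"tx": 0,"ty": 0,"tz": 0,"ax": 0,"ay": 0,"az": 0,"grip": -1},
])

```text
time: 3.05
ee_pos: [0.481, 0.0949, 0.1778]
ee_rot: [-0.002, 0.063, 0.998, -0.001]
ft_force: [1.0, 0.6, -0.6]
grip_width: 0.0852
```

```bash
python3 -c "
from h import *
C=cam('wrist');save(C[0],'r1')
plan([.484,.088,.18],-.125)"
```

```text
t 3.1 p [0.4815 0.0958 0.1783] d [ 0.0025 -0.0078  0.0017] rv [-0.04 -0.17 -0.01] F [-0.37 -0.37  0.15] w 0.0857
{"tx": -0.0035, "ty": -0.0074, "tz": -0.0017, "ax": -0.04, "ay": -0.17, "az": -0.01}
```

View pics/r1.png

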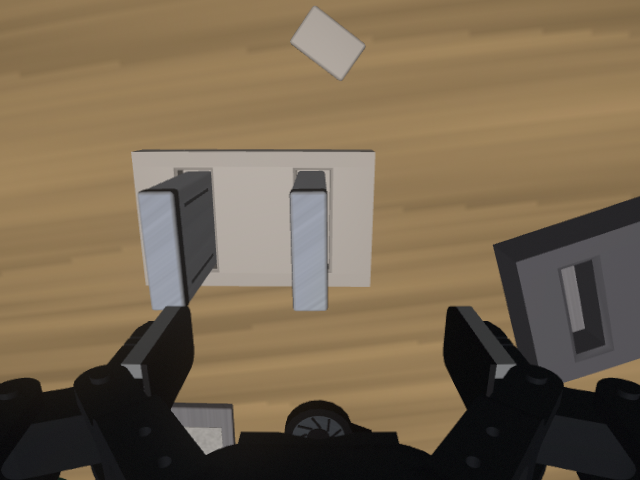

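```bash
python3 - <<'E'
from h import *
C=cam('wrist')
cl=[[-.035,-.01,.096],[-.035,.01,.096],[.035,.01,.096],[.035,-.01,.096]]
S=sub(C[0],[[291,192],[327,192],[328,310],[293,310]]);print(S.tolist())
print('cart',fit(cl,S,C,[.48,.09,-.1]))
print('cartL',fit(cl,[[139,192],[177,190],[186,306],[152,308]],C,[.48,.0,-.1]))
h=[[-.05,-.085,.021],[-.05,.085,.021],[.05,.085,.021],[.05,-.085,.021]]
S=sub(C[0],[[133,152],[375,152],[371,286],[147,286]])
print('rack',fit(h,S,C,[.48,.05,-.1]))
E
```

```text
[[287.5385437011719, 190.78555297851562], [325.2446594238281, 191.82879638671875], [328.0, 310.0], [291.7857666015625, 307.59637451171875]]
cart (array([ 0.48446508,  0.08923952, -0.10821692]), [[0.2, -0.8], [0.4, -2.5], [-1.0, 0.5], [0.4, 3.4]])
cartL (array([ 0.47397701,  0.00983185, -0.13337163]), [[0.2, -3.1], [-0.8, -0.9], [0.4, 3.6], [0.2, 1.1]])
rack (array([ 0.47972512,  0.04812898, -0.12680472]), [[-0.9, 0.2], [1.2, -0.3], [0.9, 0.2], [-1.4, 0.3]])
```

Call:
move_arm([
  {"tx": -0.003,"ty": -0.0065,"tz": 0.02,"ax": 0,"ay": 0,"az": 0,"grip": -1},
  {"tx": 0,"ty": 0,"tz": 0.03,"ax": 0,"ay": 0,"az": 0,"grip": -1},
  {"tx": 0,"ty": 0,"tz": 0.02,"ax": 0,"ay": 0,"az": 0,"grip": -1},
  {"tx": 0,"ty": 0,"tz": 0,"ax": 0,"ay": 0,"az": 0,"grip": -1},
])

```text
time: 3.55
ee_pos: [0.4871, 0.0946, 0.1106]
ee_rot: [0.003, 0.058, 0.998, 0.001]
ft_force: [-1.1, -0.6, -1.2]
grip_width: 0.0852
```

```bash
python3 -c "
from h import *
plan([.4843,.0885,.057],-.125)"
```

```text
t 3.55 p [0.4871 0.0946 0.1106] d [-0.0028 -0.0061 -0.0536] rv [0.16 0.34 0.52] F [-1.14 -0.58 -1.19] w 0.0852
{"tx": 0.0012, "ty": -0.0033, "tz": 0.0268, "ax": 0.08, "ay": 0.17, "az": 0.26}
{"tx": 0.0011, "ty": -0.0032, "tz": 0.0268, "ax": 0.08, "ay": 0.17, "az": 0.26}
```

Call:
move_arm([
  {"tx": 0.002,"ty": -0.006,"tz": 0.015,"ax": 0,"ay": 0.3,"az": 0.5,"grip": -1},
  {"tx": 0,"ty": 0,"tz": 0.015,"ax": 0,"ay": 0,"az": 0,"grip": -1},
  {"tx": 0,"ty": 0,"tz": 0,"ax": 0,"ay": 0,"az": 0,"grip": -1},
])

```text
time: 3.85
ee_pos: [0.4862, 0.0906, 0.0816]
ee_rot: [0.002, 0.061, 0.998, 0.002]
ft_force: [-0.2, 0.3, -0.8]
grip_width: 0.0852
```

```bash
python3 -c "
from h import *
plan([.4843,.0885,.057],-.125)"
```

```text
t 3.85 p [0.4862 0.0906 0.0816] d [-0.0019 -0.0021 -0.0246] rv [0.21 0.25 0.2 ] F [-0.17  0.33 -0.77] w 0.0852
{"tx": 0.0017, "ty": -0.0024, "tz": 0.0246, "ax": 0.21, "ay": 0.25, "az": 0.2}
```

Call:
move_arm([
  {"tx": 0.0015,"ty": -0.0025,"tz": 0.015,"ax": 0.2,"ay": 0.2,"az": 0.2,"grip": -1},
  {"tx": 0,"ty": 0,"tz": 0.009,"ax": 0,"ay": 0,"az": 0,"grip": -1},
  {"tx": 0,"ty": 0,"tz": 0,"ax": 0,"ay": 0,"az": 0,"grip": -1},
])

```text
time: 4.15
ee_pos: [0.4857, 0.0884, 0.0577]
ee_rot: [0.002, 0.062, 0.998, 0.0]
ft_force: [-0.3, -0.6, -0.0]
grip_width: 0.0855
```

```bash
cat >> h.py <<'E'
def favg(n=12):
    F=[];T=[];P=[]
    for _ in range(n):
        arm.read_camera('wrist'); s=arm.read_state(); F.append(s['ft_force']);T.append(s['joint_efforts']);P.append(s['ee_pos'])
    F=np.array(F);print('F',F.mean(0).round(2),'std',F.std(0).round(2),'tau',np.mean(T,0).round(2),'P',np.mean(P,0).round(4),np.std(P,0).round(4))
E
python3 -c "
from h import *
favg()
plan([.4843,.0885,.057],-.125)"
```

```text
F [0.11 0.02 0.09] std [0.41 0.37 0.34] tau [-0.000e+00 -2.851e+01 -3.248e+01 -0.000e+00 -2.000e-02  0.000e+00] P [0.4867 0.0884 0.0592] [0.0003 0.     0.0004]
t 4.75 p [0.4865 0.0884 0.0591] d [-0.0022  0.0001 -0.0021] rv [0.04 0.33 0.01] F [ 0.35 -0.01 -0.  ] w 0.0857
{"tx": 0.0022, "ty": -0.0002, "tz": 0.0021, "ax": 0.04, "ay": 0.33, "az": 0.01}
```

Call:
move_arm([
  {"tx": 0.002,"ty": 0,"tz": 0.002,"ax": 0,"ay": 0.3,"az": 0,"grip": 0},
  {"tx": 0,"ty": 0,"tz": 0,"ax": 0,"ay": 0,"az": 0,"grip": 0.3},
  {"tx": 0,"ty": 0,"tz": 0,"ax": 0,"ay": 0,"az": 0,"grip": 0.4},
  {"tx": 0,"ty": 0,"tz": 0,"ax": 0,"ay": 0,"az": 0,"grip": 1},
  {"tx": 0,"ty": 0,"tz": 0,"ax": 0,"ay": 0,"az": 0,"grip": 1},
])

```text
time: 5.25
ee_pos: [0.4844, 0.0888, 0.0569]
ee_rot: [0.0, 0.062, 0.998, 0.0]
ft_force: [0.4, -0.1, 3.1]
grip_width: 0.0195
```

Call:
move_arm([
  {"tx": 0,"ty": 0,"tz": 0,"ax": 0,"ay": 0,"az": 0,"grip": 1},
  {"tx": 0,"ty": 0,"tz": 0,"ax": 0,"ay": 0,"az": 0,"grip": 1},
  {"tx": 0,"ty": 0,"tz": 0,"ax": 0,"ay": 0,"az": 0,"grip": 1},
])

```text
time: 5.55
ee_pos: [0.4845, 0.0888, 0.057]
ee_rot: [0.0, 0.062, 0.998, 0.0]
ft_force: [0.5, 1.9, 0.3]
grip_width: 0.0191
```

```bash
python3 -c "
from h import *
plan([.4843,.0885,.057],-.125)
C=cam('wrist');save(C[0],'g1')
"
```

```text
t 5.55 p [0.4845 0.0888 0.057 ] d [-0.0002 -0.0003  0.    ] rv [0.05 0.02 0.02] F [0.54 1.9  0.33] w 0.0191
{"tx": 0.0002, "ty": -0.0004, "tz": -0.0, "ax": 0.05, "ay": 0.02, "az": 0.02}
```

View pics/g1.png

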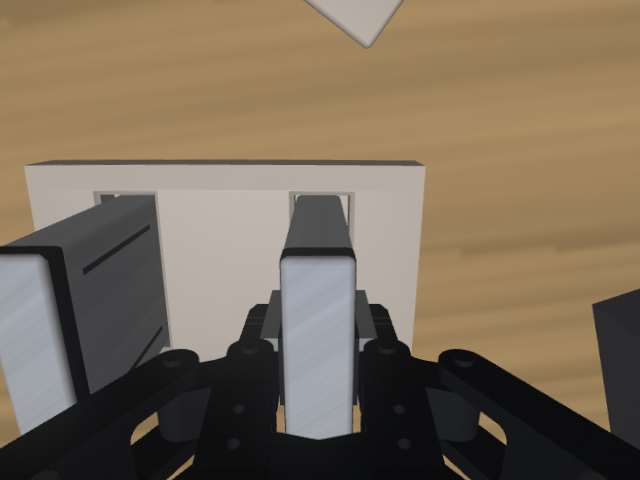

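Call:
move_arm([
  {"tx": 0,"ty": 0,"tz": -0.006,"ax": 0,"ay": 0,"az": 0,"grip": 1},
  {"tx": 0,"ty": 0,"tz": -0.012,"ax": 0,"ay": 0,"az": 0,"grip": 1},
  {"tx": 0,"ty": 0,"tz": -0.01,"ax": 0,"ay": 0,"az": 0,"grip": 1},
  {"tx": 0,"ty": 0,"tz": -0.006,"ax": 0,"ay": 0,"az": 0,"grip": 1},
  {"tx": 0,"ty": 0,"tz": 0,"ax": 0,"ay": 0,"az": 0,"grip": 1},
])

```text
time: 6.1
ee_pos: [0.4827, 0.0886, 0.0918]
ee_rot: [-0.001, 0.062, 0.998, 0.0]
ft_force: [0.0, 0.3, -3.7]
grip_width: 0.0193
```

```bash
python3 -c "
from h import *
favg(8);favg(16)
plan([.4843,.0885,.092],-.125)
C=cam('wrist');save(C[0],'g2')
import pickle;pickle.dump(C,open('g2.pkl','wb'))
"
```

```text
F [-0.07  0.19 -3.87] std [0.52 0.45 0.61] tau [-0.000e+00 -2.979e+01 -3.607e+01  0.000e+00  2.000e-02 -0.000e+00] P [0.4818 0.0886 0.0902] [0.0003 0.     0.0005]
F [ 0.07 -0.15 -3.86] std [0.33 0.47 0.56] tau [ 0.000e+00 -2.959e+01 -3.590e+01  0.000e+00  2.000e-02  0.000e+00] P [0.482  0.0886 0.0902] [0.0001 0.     0.0001]
t 7.3 p [0.4821 0.0886 0.0903] d [ 0.0022 -0.0001  0.0017] rv [-0.01 -0.28  0.01] F [-0.01  0.14 -4.43] w 0.0194
{"tx": -0.0022, "ty": 0.0002, "tz": -0.0017, "ax": -0.01, "ay": -0.28, "az": 0.01}
```

View pics/g2.png

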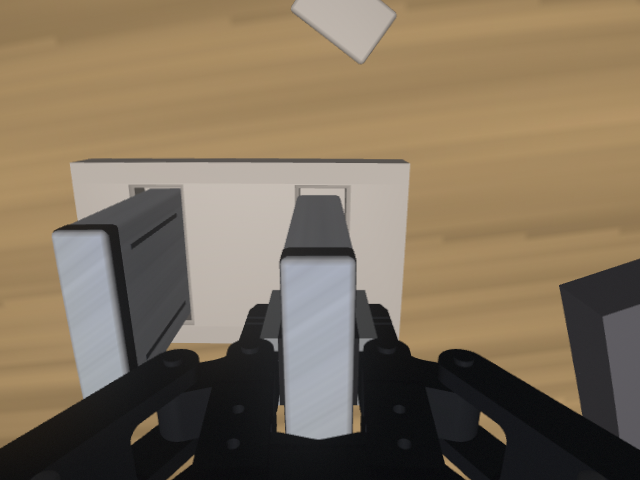

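```bash
python3 - <<'E'
from h import *
import pickle
C=pickle.load(open('g2.pkl','rb'));s=arm.read_state()
f=cv2.resize(C[0][220:320,240:400],None,fx=5,fy=5,interpolation=cv2.INTER_CUBIC);save(f,'g2z')
r=M(s['ee_rot'])
for uv in ([281,255],[355,255],[281,248],[355,248],[288,430],[350,430]):
    p=onz(uv,s['ee_pos'][2]+.039,C); print(uv,r.inv().apply(p-s['ee_pos']).round(4))
E
```

```text
[281, 255] [ 0.0356 -0.0099 -0.0388]
[355, 255] [ 0.0356  0.0088 -0.0388]
[281, 248] [ 0.0374 -0.0098 -0.0388]
[355, 248] [ 0.0374  0.0088 -0.0388]
[288, 430] [-0.0179 -0.0092 -0.0391]
[350, 430] [-0.0179  0.0088 -0.0391]
```

View pics/g2z.png

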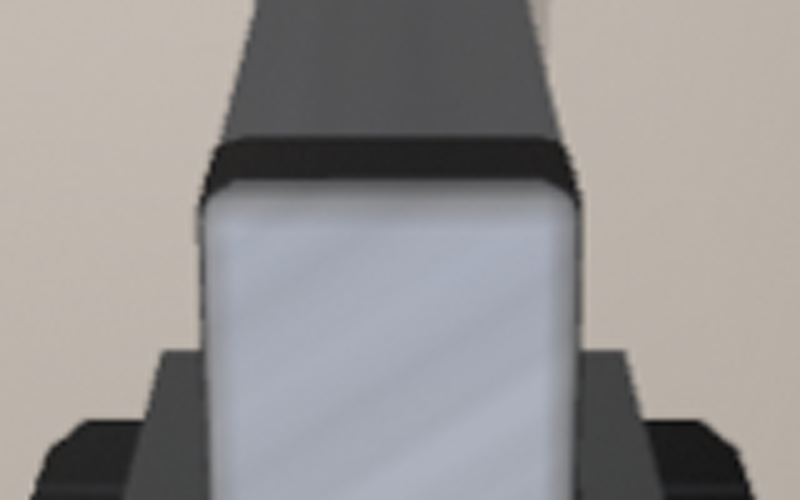

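Call:
move_arm([
  {"tx": 0,"ty": 0,"tz": -0.03,"ax": 0,"ay": 0,"az": 0,"grip": 1},
  {"tx": 0,"ty": 0,"tz": -0.045,"ax": 0,"ay": 0,"az": 0,"grip": 1},
  {"tx": 0,"ty": 0,"tz": -0.045,"ax": 0,"ay": 0,"az": 0,"grip": 1},
  {"tx": 0,"ty": 0,"tz": -0.03,"ax": 0,"ay": 0,"az": 0,"grip": 1},
])

```text
time: 7.75
ee_pos: [0.4782, 0.0883, 0.2371]
ee_rot: [-0.011, 0.062, 0.998, -0.001]
ft_force: [0.7, -0.2, -3.2]
grip_width: 0.0191
```

```bash
python3 -c "
from h import *
plan([*at(TALL,.06,0),.24],TALL[2])"
```

```text
t 7.75 p [0.4782 0.0883 0.2371] d [ 0.1098 -0.4023  0.0029] rv [-0.11 -1.23 -4.48] F [ 0.74 -0.18 -3.16] w 0.0191
{"tx": -0.0159, "ty": -0.0386, "tz": -0.0005, "ax": -0.01, "ay": -0.12, "az": -0.45}
{"tx": -0.0156, "ty": -0.0387, "tz": -0.0005, "ax": -0.01, "ay": -0.12, "az": -0.45}
{"tx": -0.0153, "ty": -0.0388, "tz": -0.0005, "ax": -0.01, "ay": -0.12, "az": -0.45}
{"tx": -0.015, "ty": -0.0389, "tz": -0.0004, "ax": -0.01, "ay": -0.12, "az": -0.45}
{"tx": -0.0147, "ty": -0.039, "tz": -0.0004, "ax": -0.01, "ay": -0.12, "az": -0.45}
{"tx": -0.0144, "ty": -0.0391, "tz": -0.0004, "ax": -0.01, "ay": -0.12, "az": -0.45}
{"tx": -0.0141, "ty": -0.0393, "tz": -0.0004, "ax": -0.01, "ay": -0.12, "az": -0.45}
{"tx": -0.0138, "ty": -0.0394, "tz": -0.0004, "ax": -0.01, "ay": -0.12, "az": -0.45}
{"tx": -0.0135, "ty": -0.0395, "tz": -0.0003, "ax": -0.01, "ay": -0.12, "az": -0.45}
{"tx": -0.0132, "ty": -0.0396, "tz": -0.0003, "ax": -0.01, "ay": -0.12, "az": -0.45}
```

Call:
move_arm([
  {"tx": -0.01,"ty": -0.025,"tz": 0,"ax": 0,"ay": -0.6,"az": -0.5,"grip": 1},
  {"tx": -0.016,"ty": -0.04,"tz": 0,"ax": 0,"ay": -0.6,"az": -0.5,"grip": 1},
  {"tx": -0.016,"ty": -0.042,"tz": 0,"ax": 0,"ay": 0,"az": -0.5,"grip": 1},
  {"tx": -0.016,"ty": -0.042,"tz": 0,"ax": 0,"ay": 0,"az": -0.5,"grip": 1},
  {"tx": -0.016,"ty": -0.042,"tz": 0,"ax": 0,"ay": 0,"az": -0.5,"grip": 1},
])

```text
time: 8.25
ee_pos: [0.5371, -0.1104, 0.2476]
ee_rot: [0.009, 0.034, 0.999, -0.0]
ft_force: [0.7, 1.0, -4.3]
grip_width: 0.0194
```

Call:
move_arm([
  {"tx": -0.015,"ty": -0.042,"tz": 0,"ax": 0,"ay": 0,"az": -0.5,"grip": 1},
  {"tx": -0.015,"ty": -0.042,"tz": 0,"ax": 0,"ay": 0,"az": -0.5,"grip": 1},
  {"tx": -0.013,"ty": -0.042,"tz": 0,"ax": 0,"ay": 0,"az": -0.5,"grip": 1},
  {"tx": -0.008,"ty": -0.025,"tz": 0,"ax": 0,"ay": 0,"az": -0.5,"grip": 1},
  {"tx": 0,"ty": 0,"tz": 0,"ax": 0,"ay": 0,"az": 0,"grip": 1},
])

```text
time: 8.75
ee_pos: [0.5801, -0.2765, 0.2469]
ee_rot: [0.009, 0.019, 1.0, -0.001]
ft_force: [0.6, 0.7, -4.1]
grip_width: 0.019
```

```bash
python3 -c "
from h import *
plan([*at(TALL,.06,0),.24],TALL[2])"
```

```text
t 8.75 p [ 0.5801 -0.2765  0.2469] d [ 0.0078 -0.0375 -0.0069] rv [-0.08  0.98  0.47] F [ 0.63  0.7  -4.06] w 0.019
{"tx": -0.0091, "ty": -0.0372, "tz": 0.0071, "ax": -0.08, "ay": 0.98, "az": 0.47}
```

Call:
move_arm([
  {"tx": -0.005,"ty": -0.02,"tz": 0.003,"ax": 0,"ay": 0.5,"az": 0.3,"grip": 1},
  {"tx": -0.004,"ty": -0.016,"tz": 0.003,"ax": 0,"ay": 0.5,"az": 0.2,"grip": 1},
  {"tx": 0,"ty": 0,"tz": 0,"ax": 0,"ay": 0,"az": 0,"grip": 1},
  {"tx": 0,"ty": 0,"tz": 0,"ax": 0,"ay": 0,"az": 0,"grip": 1},
])

```text
time: 9.15
ee_pos: [0.5873, -0.312, 0.2391]
ee_rot: [-0.002, 0.024, 1.0, 0.001]
ft_force: [-0.2, -1.0, -3.7]
grip_width: 0.0192
```

```bash
python3 -c "
from h import *
favg(10)
plan([*at(TALL,.06,0),.24],TALL[2])
import pickle
C=cam('wrist');save(C[0],'tall1');pickle.dump(C,open('tall1.pkl','wb'))
"
```

```text
F [-0.07 -0.21 -3.87] std [0.45 0.29 0.41] tau [-8.000e-02 -4.610e+01 -3.966e+01 -0.000e+00  1.000e-02  0.000e+00] P [ 0.5874 -0.3122  0.2396] [0.0001 0.0003 0.0003]
t 9.65 p [ 0.5874 -0.3127  0.2396] d [ 0.0005 -0.0013  0.0004] rv [ 0.08 -0.17 -0.07] F [ 0.03 -0.47 -3.11] w 0.0192
{"tx": -0.0006, "ty": -0.0013, "tz": -0.0004, "ax": 0.08, "ay": -0.17, "az": -0.07}
```

View pics/tall1.png

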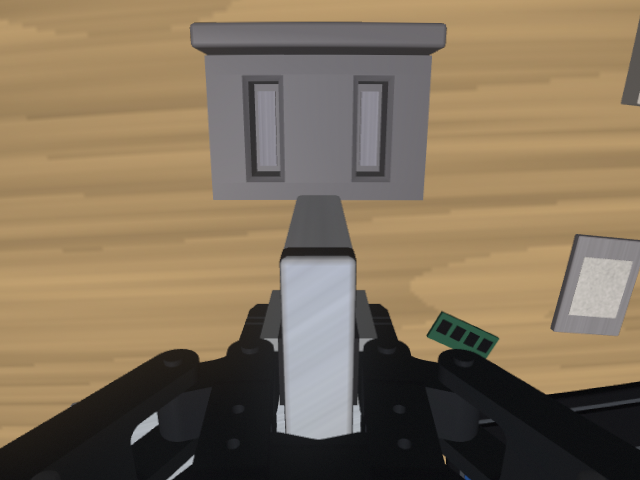

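```bash
python3 - <<'E'
from h import *
import pickle
C=pickle.load(open('tall1.pkl','rb'))
hx,hy=.055,.085;b,d=.0405,.0155
L=[[hx,hy],[hx,-hy]];U=[[424,200],[213,200]]
for yc,u in ((-.042,[[243,76],[283,76],[284,181],[247,181]]),(.042,[[355,76],[394,76],[389,181],[352,181]])):
    L+=[[-b,yc-d],[-b,yc+d],[b,yc+d],[b,yc-d]];U+=u
L=np.c_[L,np.full(len(L),.042)]
S=sub(C[0],U);print((S-U).round(1).tolist())
for u,l in ((U,L),(S,L)): 
    x,e=fit(l,u,C,[.53,-.31,0]);print(x,e)
for y in (-.042,.042): print(at(x,0,y))
E
```

```text
[[-1.2, -0.7], [-0.3, -0.6], [-1.5, -0.8], [-0.5, -0.9], [0.4, 0.5], [-1.0, 0.6], [-1.9, -1.1], [0.2, -0.6], [0.5, 0.7], [-1.1, 0.4]]
[ 0.52958947 -0.3101296  -0.04934248] [[-0.4, 0.4], [-0.1, 0.0], [-1.2, -1.1], [0.1, -1.3], [1.0, 1.1], [-0.9, 1.1], [-1.1, -1.2], [1.2, -0.9], [1.5, 1.3], [-0.4, 1.2]]
[ 0.52934011 -0.31063852 -0.04818767] [[0.3, 0.7], [-0.3, 0.5], [-0.4, -0.5], [-0.1, -0.7], [0.1, 0.3], [-0.5, 0.4], [0.1, -0.4], [0.3, -0.6], [0.4, 0.3], [0.1, 0.5]]
[ 0.52731701 -0.35258977]
[ 0.53136321 -0.26868728]
```

```bash
python3 -c "
from h import *
plan([.5269,-.3527,.14],-.048)
"
```

```text
t 9.7 p [ 0.5874 -0.3127  0.2396] d [-0.0605 -0.04   -0.0996] rv [ 0.09 -0.17  0.  ] F [ 0.34 -0.79 -4.2 ] w 0.0191
{"tx": 0.0194, "ty": -0.0143, "tz": 0.0332, "ax": 0.03, "ay": -0.06, "az": 0.0}
{"tx": 0.0194, "ty": -0.0143, "tz": 0.0332, "ax": 0.03, "ay": -0.06, "az": 0.0}
{"tx": 0.0195, "ty": -0.0143, "tz": 0.0332, "ax": 0.03, "ay": -0.06, "az": 0.0}
```

Call:
move_arm([
  {"tx": 0.012,"ty": -0.008,"tz": 0.012,"ax": 0,"ay": 0,"az": 0,"grip": 1},
  {"tx": 0.018,"ty": -0.012,"tz": 0.025,"ax": 0,"ay": 0,"az": 0,"grip": 1},
  {"tx": 0.016,"ty": -0.01,"tz": 0.028,"ax": 0,"ay": 0,"az": 0,"grip": 1},
  {"tx": 0.006,"ty": -0.005,"tz": 0.02,"ax": 0,"ay": 0,"az": 0,"grip": 1},
  {"tx": 0,"ty": 0,"tz": 0,"ax": 0,"ay": 0,"az": 0,"grip": 1},
])

```text
time: 10.2
ee_pos: [0.5335, -0.3464, 0.1547]
ee_rot: [0.001, 0.023, 1.0, -0.001]
ft_force: [-0.4, 0.2, -5.0]
grip_width: 0.0194
```

```bash
python3 -c "
from h import *
plan([.5269,-.3527,.14],-.048)
"
```

```text
t 10.2 p [ 0.5335 -0.3464  0.1547] d [-0.0066 -0.0063 -0.0147] rv [-0.06  0.09  0.08] F [-0.42  0.16 -5.02] w 0.0194
{"tx": 0.0064, "ty": -0.0066, "tz": 0.0147, "ax": -0.06, "ay": 0.09, "az": 0.08}
```

Call:
move_arm([
  {"tx": 0.0065,"ty": -0.0065,"tz": 0.008,"ax": 0,"ay": 0,"az": 0,"grip": 1},
  {"tx": 0,"ty": 0,"tz": 0.006,"ax": 0,"ay": 0,"az": 0,"grip": 1},
  {"tx": 0,"ty": 0,"tz": 0,"ax": 0,"ay": 0,"az": 0,"grip": 1},
])

```text
time: 10.5
ee_pos: [0.5279, -0.3537, 0.1425]
ee_rot: [0.002, 0.023, 1.0, -0.002]
ft_force: [0.4, 0.0, -3.6]
grip_width: 0.0194
```

```bash
python3 -c "
from h import *
plan([.5269,-.3527,.11],-.048)
import pickle
C=cam('wrist');save(C[0],'tall2');pickle.dump(C,open('tall2.pkl','wb'))
C=cam('scene');save(cv2.resize(C[0][110:250,130:270],None,fx=4,fy=4),'tall2s')
"
```

```text
t 10.5 p [ 0.5279 -0.3537  0.1425] d [-0.001   0.001  -0.0325] rv [-0.17  0.28  0.1 ] F [ 0.36  0.04 -3.61] w 0.0194
{"tx": 0.0012, "ty": 0.001, "tz": 0.0324, "ax": -0.17, "ay": 0.28, "az": 0.1}
```

View pics/tall2.png

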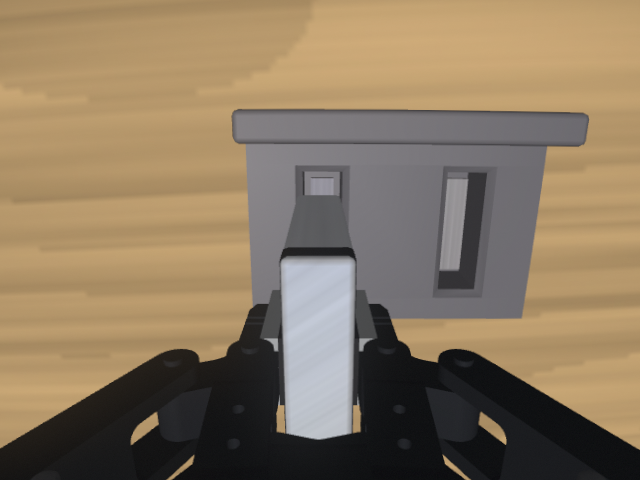

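View pics/tall2s.png

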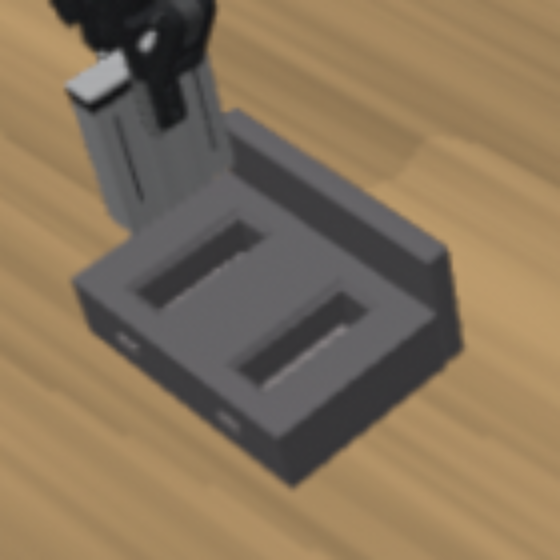

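```bash
python3 - <<'E'
from h import *
import pickle
C=pickle.load(open('tall2.pkl','rb'))
hx,hy=.055,.085;b,d=.0405,.0155
L=[[hx,hy],[-b,-.042-d],[-b,-.042+d],[-b,.042-d],[-b,.042+d],[b,.042+d],[b,.042-d]]
U=[[523,318],[296,166],[350,166],[445,167],[496,167],[481,296],[434,296]]
L=np.c_[L,np.full(len(L),.042)]
S=sub(C[0],U);print((S-U).round(1).tolist())
for u in (U,S):
    x,e=fit(L,u,C,[.53,-.31,0]);print(x,e);print(at(x,0,-.042))
s=arm.read_state();print(s['ee_pos'])
# held cart, same picture: bottom edge front visible? corners of near top edge
r=M(s['ee_rot'])
for uv in ([281,256],[355,256]): print(r.inv().apply(onz(uv,s['ee_pos'][2]+.039,C)-s['ee_pos']).round(4))
E
```

```text
[[-2.3, 0.1], [-1.2, -1.2], [-0.6, -0.8], [-1.7, -1.4], [0.6, -0.7], [0.2, 1.2], [-1.8, 0.9]]
[ 0.52932069 -0.31030805 -0.04416873] [[0.0, 0.4], [-1.5, -0.4], [-0.2, -0.4], [-1.2, -1.2], [2.0, -0.9], [1.9, 1.7], [-0.8, 1.9]]
[ 0.5274662  -0.35226709]
[ 0.52897065 -0.31090945 -0.04988884] [[0.9, 0.5], [-1.0, -0.4], [-0.3, -0.5], [-0.2, -0.1], [0.7, -0.3], [0.3, 0.5], [-0.3, 0.7]]
[ 0.52687619 -0.3528572 ]
[ 0.52838049 -0.35390886  0.14338526]
[ 0.0362 -0.0096 -0.0392]
[ 0.0363  0.0088 -0.0393]
```

Call:
move_arm([
  {"tx": 0.001,"ty": 0.001,"tz": 0.012,"ax": 0,"ay": 0.2,"az": 0,"grip": 1},
  {"tx": 0,"ty": 0,"tz": 0.012,"ax": 0,"ay": 0,"az": 0,"grip": 1},
  {"tx": 0,"ty": 0,"tz": 0.006,"ax": 0,"ay": 0,"az": 0,"grip": 1},
  {"tx": 0,"ty": 0,"tz": 0,"ax": 0,"ay": 0,"az": 0,"grip": 1},
])

```text
time: 11.0
ee_pos: [0.529, -0.3528, 0.1125]
ee_rot: [0.002, 0.022, 1.0, -0.003]
ft_force: [0.1, -0.2, -4.1]
grip_width: 0.0197
```

```bash
python3 -c "
from h import *
plan([.5272,-.3526,.095],-.048)
"
```

```text
t 11.0 p [ 0.529  -0.3528  0.1125] d [-0.0018  0.0002 -0.0175] rv [-0.31  0.26  0.19] F [ 0.09 -0.2  -4.11] w 0.0197
{"tx": 0.0019, "ty": 0.0002, "tz": 0.0175, "ax": -0.31, "ay": 0.26, "az": 0.19}
```

Call:
move_arm([
  {"tx": 0.0018,"ty": 0,"tz": 0.006,"ax": -0.3,"ay": 0.3,"az": 0.2,"grip": 1},
  {"tx": 0,"ty": 0,"tz": 0.006,"ax": 0,"ay": 0,"az": 0,"grip": 1},
  {"tx": 0,"ty": 0,"tz": 0,"ax": 0,"ay": 0,"az": 0,"grip": 1},
])

```text
time: 11.3
ee_pos: [0.527, -0.3526, 0.099]
ee_rot: [-0.001, 0.024, 1.0, 0.0]
ft_force: [0.7, 1.0, -4.1]
grip_width: 0.0194
```

```bash
python3 -c "
from h import *
plan([.5272,-.3526,.09],-.048)
C=cam('wrist');save(C[0],'tall3')
"
```

```text
t 11.3 p [ 0.527  -0.3526  0.099 ] d [ 0.0002  0.     -0.009 ] rv [ 0.04 -0.1  -0.02] F [ 0.66  1.05 -4.07] w 0.0194
{"tx": -0.0002, "ty": 0.0, "tz": 0.009, "ax": 0.04, "ay": -0.1, "az": -0.02}
```

View pics/tall3.png

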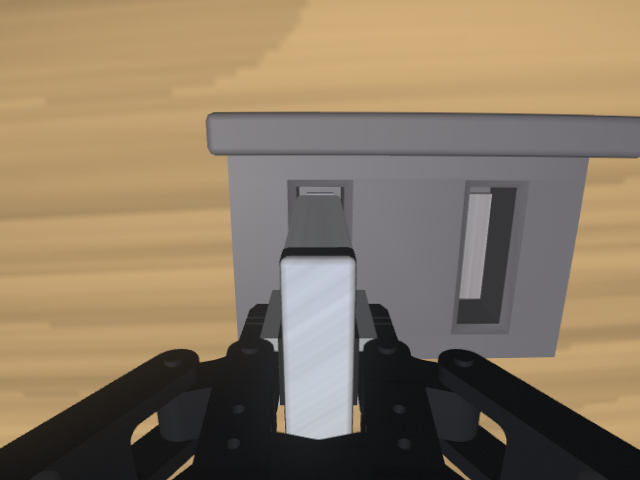

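Call:
move_arm([
  {"tx": 0,"ty": 0,"tz": 0.005,"ax": 0,"ay": 0,"az": 0,"grip": 1},
  {"tx": 0,"ty": 0,"tz": 0.005,"ax": 0,"ay": 0,"az": 0,"grip": 1},
  {"tx": 0,"ty": 0,"tz": 0,"ax": 0,"ay": 0,"az": 0,"grip": 1},
])

```text
time: 11.65
ee_pos: [0.5276, -0.353, 0.0895]
ee_rot: [-0.0, 0.024, 1.0, -0.0]
ft_force: [-0.1, -0.7, -3.7]
grip_width: 0.0191
```

```bash
python3 -c "
from h import *
plan([.5272,-.3526,.08],-.048)
"
```

```text
t 11.65 p [ 0.5276 -0.353   0.0895] d [-0.0004  0.0004 -0.0095] rv [-0.02 -0.   -0.03] F [-0.08 -0.74 -3.71] w 0.0191
{"tx": 0.0004, "ty": 0.0004, "tz": 0.0095, "ax": -0.02, "ay": -0.0, "az": -0.03}
```

Call:
move_arm([
  {"tx": 0.0004,"ty": 0.0004,"tz": 0.005,"ax": 0,"ay": 0,"az": 0,"grip": 1},
  {"tx": 0,"ty": 0,"tz": 0.005,"ax": 0,"ay": 0,"az": 0,"grip": 1},
  {"tx": 0,"ty": 0,"tz": 0,"ax": 0,"ay": 0,"az": 0,"grip": 1},
])

```text
time: 11.95
ee_pos: [0.5272, -0.3527, 0.0788]
ee_rot: [0.0, 0.024, 1.0, -0.0]
ft_force: [-0.3, 0.2, -4.0]
grip_width: 0.0195
```

Call:
move_arm([
  {"tx": 0,"ty": 0,"tz": 0.004,"ax": 0,"ay": 0,"az": 0,"grip": 1},
  {"tx": 0,"ty": 0,"tz": 0,"ax": 0,"ay": 0,"az": 0,"grip": 1},
])

```text
time: 12.15
ee_pos: [0.5272, -0.3527, 0.0743]
ee_rot: [0.0, 0.024, 1.0, -0.0]
ft_force: [0.5, 0.0, -4.5]
grip_width: 0.0195
```

```bash
python3 -c "
from h import *
plan([.5272,-.3526,.061],-.048)
"
```

```text
t 12.15 p [ 0.5272 -0.3527  0.0743] d [ 0.      0.0001 -0.0133] rv [-0.04  0.   -0.02] F [ 0.5   0.01 -4.51] w 0.0195
{"tx": -0.0, "ty": 0.0001, "tz": 0.0133, "ax": -0.04, "ay": 0.0, "az": -0.02}
```

Inside the slot with no lateral force. Now press slowly, checking force.

Call:
move_arm([
  {"tx": 0,"ty": 0,"tz": 0.003,"ax": 0,"ay": 0,"az": 0,"grip": 1},
  {"tx": 0,"ty": 0,"tz": 0.002,"ax": 0,"ay": 0,"az": 0,"grip": 1},
])

```text
time: 12.35
ee_pos: [0.5277, -0.353, 0.0706]
ee_rot: [0.0, 0.024, 1.0, -0.001]
ft_force: [-4.9, 3.6, 5.2]
grip_width: 0.0191
```

Call:
move_arm([
  {"tx": 0,"ty": 0,"tz": 0.002,"ax": 0,"ay": 0,"az": 0,"grip": 1},
  {"tx": 0,"ty": 0,"tz": 0.002,"ax": 0,"ay": 0,"az": 0,"grip": 1},
])

```text
time: 12.55
ee_pos: [0.5277, -0.3531, 0.069]
ee_rot: [-0.0, 0.024, 1.0, -0.0]
ft_force: [-3.6, 3.0, 4.6]
grip_width: 0.0196
```

Call:
move_arm([
  {"tx": 0,"ty": 0,"tz": 0.002,"ax": 0,"ay": 0,"az": 0,"grip": 1},
  {"tx": 0,"ty": 0,"tz": 0.002,"ax": 0,"ay": 0,"az": 0,"grip": 1},
])

```text
time: 12.75
ee_pos: [0.5277, -0.3531, 0.067]
ee_rot: [-0.0, 0.024, 1.0, -0.0]
ft_force: [-4.8, 2.9, 4.5]
grip_width: 0.0194
```

Call:
move_arm([
  {"tx": 0,"ty": 0,"tz": 0.002,"ax": 0,"ay": 0,"az": 0,"grip": 1},
  {"tx": 0,"ty": 0,"tz": 0.002,"ax": 0,"ay": 0,"az": 0,"grip": 1},
])

```text
time: 12.95
ee_pos: [0.5277, -0.3531, 0.0647]
ee_rot: [-0.001, 0.024, 1.0, -0.0]
ft_force: [-3.5, 3.1, 4.8]
grip_width: 0.0193
```

Call:
move_arm([
  {"tx": 0,"ty": 0,"tz": 0.002,"ax": 0,"ay": 0,"az": 0,"grip": 1},
  {"tx": 0,"ty": 0,"tz": 0.001,"ax": 0,"ay": 0,"az": 0,"grip": 1},
])

```text
time: 13.15
ee_pos: [0.5278, -0.3531, 0.0633]
ee_rot: [-0.001, 0.024, 1.0, 0.0]
ft_force: [-4.2, 3.3, 5.2]
grip_width: 0.0193
```

Call:
move_arm([
  {"tx": 0,"ty": 0,"tz": 0.0015,"ax": 0,"ay": 0,"az": 0,"grip": 1},
])

```text
time: 13.25
ee_pos: [0.5279, -0.3532, 0.0625]
ee_rot: [-0.001, 0.024, 1.0, -0.0]
ft_force: [-4.6, 2.9, 5.1]
grip_width: 0.0196
```

Call:
move_arm([
  {"tx": 0,"ty": 0,"tz": 0.002,"ax": 0,"ay": 0,"az": 0,"grip": 1},
  {"tx": 0,"ty": 0,"tz": 0.001,"ax": 0,"ay": 0,"az": 0,"grip": 1},
])

```text
time: 13.45
ee_pos: [0.5279, -0.3533, 0.0609]
ee_rot: [-0.001, 0.024, 1.0, 0.0]
ft_force: [-4.5, 3.7, 7.8]
grip_width: 0.0192
```

Call:
move_arm([
  {"tx": 0,"ty": 0,"tz": 0.0015,"ax": 0,"ay": 0,"az": 0,"grip": 1},
])

```text
time: 13.55
ee_pos: [0.5281, -0.3534, 0.0609]
ee_rot: [-0.001, 0.024, 1.0, 0.0]
ft_force: [-5.5, 5.4, 12.1]
grip_width: 0.0191
```

Call:
move_arm([
  {"tx": 0,"ty": 0,"tz": 0,"ax": 0,"ay": 0,"az": 0,"grip": 1},
  {"tx": 0,"ty": 0,"tz": 0,"ax": 0,"ay": 0,"az": 0,"grip": 0.3},
  {"tx": 0,"ty": 0,"tz": 0,"ax": 0,"ay": 0,"az": 0,"grip": 0},
  {"tx": 0,"ty": 0,"tz": 0,"ax": 0,"ay": 0,"az": 0,"grip": 0},
  {"tx": 0,"ty": 0,"tz": 0,"ax": 0,"ay": 0,"az": 0,"grip": 0},
])

```text
time: 14.05
ee_pos: [0.5301, -0.3552, 0.0612]
ee_rot: [0.002, 0.024, 1.0, -0.002]
ft_force: [-0.5, 0.1, 0.4]
grip_width: 0.0425
```

Call:
move_arm([
  {"tx": 0,"ty": 0,"tz": -0.02,"ax": 0,"ay": 0,"az": 0,"grip": 0},
  {"tx": 0,"ty": 0,"tz": -0.04,"ax": 0,"ay": 0,"az": 0,"grip": 0},
  {"tx": 0,"ty": 0,"tz": -0.045,"ax": 0,"ay": 0,"az": 0,"grip": -1},
  {"tx": 0,"ty": 0,"tz": -0.02,"ax": 0,"ay": 0,"az": 0,"grip": -1},
  {"tx": 0,"ty": 0,"tz": 0,"ax": 0,"ay": 0,"az": 0,"grip": -1},
])

```text
time: 14.55
ee_pos: [0.5293, -0.3544, 0.188]
ee_rot: [0.001, 0.024, 1.0, -0.002]
ft_force: [-0.1, 0.0, 0.9]
grip_width: 0.0835
```

```bash
python3 -c "
from h import *
C=cam('wrist');save(C[0],'tall4');
favg(8)
plan([.475,.006,.19],-.13)
"
```

```text
F [-0.13 -0.16 -0.74] std [0.34 0.42 0.55] tau [ 1.000e-02 -4.182e+01 -3.680e+01 -0.000e+00  1.000e-02 -0.000e+00] P [ 0.527  -0.3525  0.182 ] [0.0004 0.0004 0.001 ]
t 15.0 p [ 0.527  -0.3526  0.1821] d [-0.052   0.3586  0.0079] rv [ 0.16 -0.33  4.7 ] F [-0.4  -0.14 -1.05] w 0.0853
{"tx": 0.0077, "ty": 0.0395, "tz": -0.0007, "ax": 0.02, "ay": -0.04, "az": 0.52}
{"tx": 0.0081, "ty": 0.0394, "tz": -0.0007, "ax": 0.02, "ay": -0.04, "az": 0.52}
{"tx": 0.0084, "ty": 0.0394, "tz": -0.0007, "ax": 0.02, "ay": -0.04, "az": 0.52}
{"tx": 0.0088, "ty": 0.0393, "tz": -0.0008, "ax": 0.02, "ay": -0.04, "az": 0.52}
{"tx": 0.0091, "ty": 0.0392, "tz": -0.0008, "ax": 0.02, "ay": -0.04, "az": 0.52}
{"tx": 0.0095, "ty": 0.0391, "tz": -0.0008, "ax": 0.02, "ay": -0.04, "az": 0.52}
{"tx": 0.0098, "ty": 0.039, "tz": -0.0008, "ax": 0.02, "ay": -0.04, "az": 0.52}
{"tx": 0.0102, "ty": 0.0389, "tz": -0.0008, "ax": 0.02, "ay": -0.04, "az": 0.52}
{"tx": 0.0105, "ty": 0.0389, "tz": -0.0009, "ax": 0.02, "ay": -0.04, "az": 0.52}
```

View pics/tall4.png

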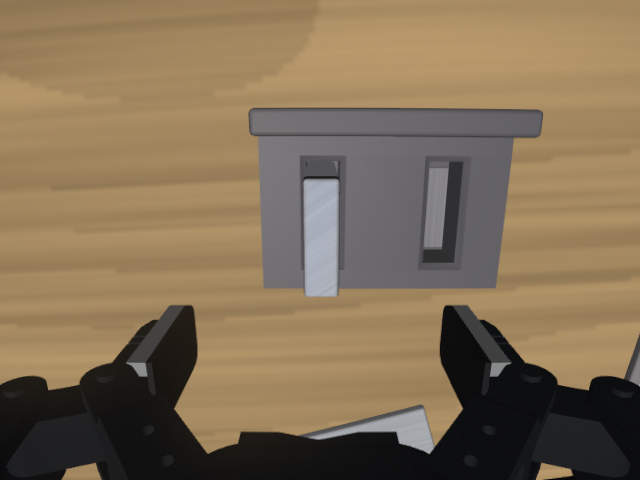

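```bash
python3 -c "
from h import *
favg(16)
"
```

```text
F [-0.05  0.05  0.23] std [0.46 0.37 0.4 ] tau [-0.000e+00 -4.098e+01 -3.614e+01 -0.000e+00  1.000e-02 -0.000e+00] P [ 0.5275 -0.3529  0.1836] [0.0001 0.0001 0.0004]
```

Call:
move_arm([
  {"tx": 0.006,"ty": 0.025,"tz": 0,"ax": 0,"ay": 0,"az": 0.5,"grip": -1},
  {"tx": 0.008,"ty": 0.04,"tz": 0,"ax": 0,"ay": 0,"az": 0.5,"grip": -1},
  {"tx": 0.008,"ty": 0.042,"tz": 0,"ax": 0,"ay": 0,"az": 0.5,"grip": -1},
  {"tx": 0.009,"ty": 0.042,"tz": 0,"ax": 0,"ay": 0,"az": 0.5,"grip": -1},
  {"tx": 0.009,"ty": 0.042,"tz": 0,"ax": 0,"ay": 0,"az": 0.5,"grip": -1},
])

```text
time: 16.3
ee_pos: [0.5003, -0.159, 0.1841]
ee_rot: [-0.001, 0.051, 0.999, -0.0]
ft_force: [1.4, 0.8, -0.9]
grip_width: 0.0856
```

Call:
move_arm([
  {"tx": 0.009,"ty": 0.042,"tz": 0,"ax": 0,"ay": 0,"az": 0.5,"grip": -1},
  {"tx": 0.009,"ty": 0.042,"tz": 0,"ax": 0,"ay": 0,"az": 0.5,"grip": -1},
  {"tx": 0.009,"ty": 0.03,"tz": 0,"ax": 0,"ay": 0,"az": 0.5,"grip": -1},
  {"tx": 0.005,"ty": 0.015,"tz": 0,"ax": 0,"ay": 0,"az": 0.3,"grip": -1},
  {"tx": 0,"ty": 0,"tz": 0,"ax": 0,"ay": 0,"az": 0,"grip": -1},
])

```text
time: 16.8
ee_pos: [0.4807, -0.0177, 0.1849]
ee_rot: [0.0, 0.065, 0.998, 0.0]
ft_force: [0.2, -0.5, -1.0]
grip_width: 0.0853
```

```bash
python3 -c "
from h import *
plan([.475,.006,.19],-.13)
"
```

```text
t 16.8 p [ 0.4807 -0.0177  0.1849] d [-0.0057  0.0237  0.0051] rv [0.05 0.05 0.04] F [ 0.23 -0.53 -1.03] w 0.0853
{"tx": 0.0087, "ty": 0.0227, "tz": -0.005, "ax": 0.05, "ay": 0.05, "az": 0.04}
```

Call:
move_arm([
  {"tx": 0.005,"ty": 0.013,"tz": 0,"ax": 0,"ay": 0,"az": 0,"grip": -1},
  {"tx": 0.0035,"ty": 0.01,"tz": 0,"ax": 0,"ay": 0,"az": 0,"grip": -1},
  {"tx": 0,"ty": 0,"tz": 0,"ax": 0,"ay": 0,"az": 0,"grip": -1},
  {"tx": 0,"ty": 0,"tz": 0,"ax": 0,"ay": 0,"az": 0,"grip": -1},
])

```text
time: 17.2
ee_pos: [0.4758, 0.0052, 0.1855]
ee_rot: [0.001, 0.065, 0.998, -0.001]
ft_force: [0.0, 0.2, -0.5]
grip_width: 0.0855
```

```bash
python3 -c "
from h import *
C=cam('wrist');save(C[0],'r2')
plan([.4742,.0065,.09],-.13)
"
```

```text
t 17.25 p [0.4758 0.0052 0.1855] d [-0.0016  0.0013 -0.0955] rv [-0.05  0.14  0.01] F [ 0.26 -1.01  0.26] w 0.0852
{"tx": 0.0007, "ty": 0.0004, "tz": 0.0318, "ax": -0.02, "ay": 0.05, "az": 0.0}
{"tx": 0.0006, "ty": 0.0004, "tz": 0.0318, "ax": -0.02, "ay": 0.05, "az": 0.0}
{"tx": 0.0006, "ty": 0.0004, "tz": 0.0318, "ax": -0.02, "ay": 0.05, "az": 0.0}
```

View pics/r2.png

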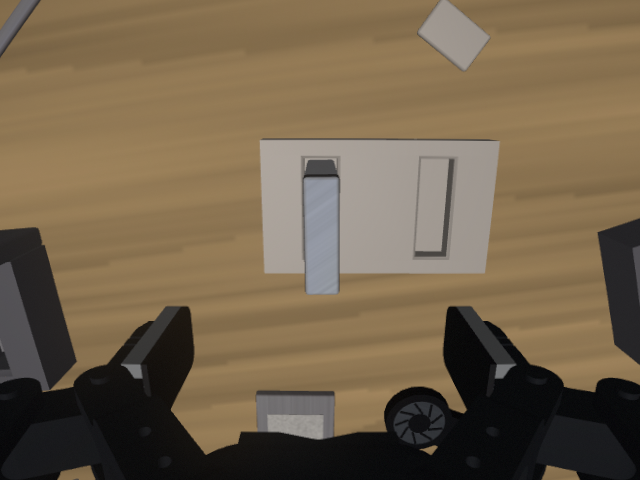

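Call:
move_arm([
  {"tx": 0.001,"ty": 0.001,"tz": 0.025,"ax": 0,"ay": 0,"az": 0,"grip": -1},
  {"tx": 0,"ty": 0,"tz": 0.035,"ax": 0,"ay": 0,"az": 0,"grip": -1},
  {"tx": 0,"ty": 0,"tz": 0.02,"ax": 0,"ay": 0,"az": 0,"grip": -1},
  {"tx": 0,"ty": 0,"tz": 0,"ax": 0,"ay": 0,"az": 0,"grip": -1},
])

```text
time: 17.65
ee_pos: [0.4776, 0.003, 0.1052]
ee_rot: [0.004, 0.067, 0.998, -0.001]
ft_force: [-0.9, 0.4, 0.2]
grip_width: 0.0858
```

```bash
python3 -c "
from h import *
plan([.4742,.0065,.057],-.13)
"
```

```text
t 17.65 p [0.4776 0.003  0.1052] d [-0.0034  0.0035 -0.0482] rv [-0.11  0.43 -0.19] F [-0.91  0.37  0.21] w 0.0858
{"tx": 0.0021, "ty": 0.0015, "tz": 0.0241, "ax": -0.06, "ay": 0.21, "az": -0.1}
{"tx": 0.002, "ty": 0.0015, "tz": 0.0241, "ax": -0.06, "ay": 0.21, "az": -0.1}
```

Call:
move_arm([
  {"tx": 0.0025,"ty": 0.003,"tz": 0.02,"ax": 0,"ay": 0.3,"az": -0.2,"grip": -1},
  {"tx": 0,"ty": 0,"tz": 0.018,"ax": 0,"ay": 0,"az": 0,"grip": -1},
  {"tx": 0,"ty": 0,"tz": 0,"ax": 0,"ay": 0,"az": 0,"grip": -1},
])

```text
time: 17.95
ee_pos: [0.4779, 0.0044, 0.0691]
ee_rot: [0.003, 0.066, 0.998, -0.001]
ft_force: [0.2, 0.5, 0.1]
grip_width: 0.0854
```

```bash
python3 -c "
from h import *
plan([.4742,.0065,.057],-.13)
"
```

```text
t 17.95 p [0.4779 0.0044 0.0691] d [-0.0037  0.0021 -0.0121] rv [-0.14  0.32 -0.11] F [0.24 0.49 0.13] w 0.0854
{"tx": 0.004, "ty": 0.0016, "tz": 0.0121, "ax": -0.14, "ay": 0.32, "az": -0.11}
```

Call:
move_arm([
  {"tx": 0.004,"ty": 0.0015,"tz": 0.009,"ax": 0,"ay": 0.3,"az": 0,"grip": -1},
  {"tx": 0,"ty": 0,"tz": 0.003,"ax": 0,"ay": 0,"az": 0,"grip": -1},
  {"tx": 0,"ty": 0,"tz": 0,"ax": 0,"ay": 0,"az": 0,"grip": -1},
])

```text
time: 18.25
ee_pos: [0.4765, 0.0055, 0.06]
ee_rot: [0.002, 0.066, 0.998, -0.002]
ft_force: [-0.7, -1.1, 0.6]
grip_width: 0.0854
```

```bash
python3 -c "
from h import *
favg(8)
plan([.4742,.0065,.057],-.13)
C=cam('wrist');save(C[0],'r3')
"
```

```text
F [ 0.17 -0.01 -0.04] std [0.49 0.47 0.47] tau [-1.000e-02 -2.664e+01 -3.264e+01 -1.000e-02 -1.000e-02 -0.000e+00] P [0.4764 0.0056 0.0599] [0.0002 0.     0.0002]
t 18.65 p [0.4761 0.0057 0.0596] d [-0.0019  0.0008 -0.0026] rv [-0.15  0.25 -0.16] F [-0.38  0.75  0.53] w 0.0855
{"tx": 0.002, "ty": 0.0006, "tz": 0.0026, "ax": -0.15, "ay": 0.25, "az": -0.16}
```

View pics/r3.png

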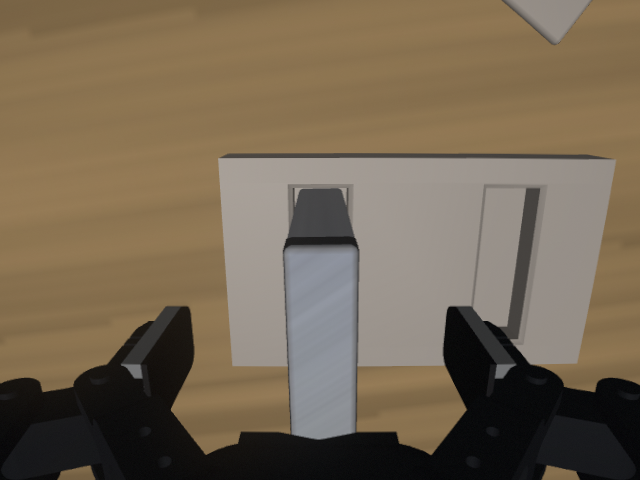

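Call:
move_arm([
  {"tx": 0.0025,"ty": 0.0008,"tz": 0.003,"ax": -0.1,"ay": 0.3,"az": 0,"grip": 0},
  {"tx": 0,"ty": 0,"tz": 0,"ax": 0,"ay": 0,"az": 0,"grip": 0.3},
  {"tx": 0,"ty": 0,"tz": 0,"ax": 0,"ay": 0,"az": 0,"grip": 0.4},
  {"tx": 0,"ty": 0,"tz": 0,"ax": 0,"ay": 0,"az": 0,"grip": 1},
  {"tx": 0,"ty": 0,"tz": 0,"ax": 0,"ay": 0,"az": 0,"grip": 1},
])

```text
time: 19.2
ee_pos: [0.4735, 0.007, 0.0562]
ee_rot: [-0.001, 0.066, 0.998, -0.0]
ft_force: [0.5, -0.4, 0.9]
grip_width: 0.0195
```

Call:
move_arm([
  {"tx": 0,"ty": 0,"tz": 0,"ax": 0,"ay": 0,"az": 0,"grip": 1},
  {"tx": 0,"ty": 0,"tz": 0,"ax": 0,"ay": 0,"az": 0,"grip": 1},
  {"tx": 0,"ty": 0,"tz": 0,"ax": 0,"ay": 0,"az": 0,"grip": 1},
])

```text
time: 19.5
ee_pos: [0.4736, 0.007, 0.0562]
ee_rot: [-0.001, 0.066, 0.998, -0.0]
ft_force: [0.0, 0.5, -0.2]
grip_width: 0.0193
```

Call:
move_arm([
  {"tx": 0,"ty": 0,"tz": -0.006,"ax": 0,"ay": 0,"az": 0,"grip": 1},
  {"tx": 0,"ty": 0,"tz": -0.012,"ax": 0,"ay": 0,"az": 0,"grip": 1},
  {"tx": 0,"ty": 0,"tz": -0.01,"ax": 0,"ay": 0,"az": 0,"grip": 1},
  {"tx": 0,"ty": 0,"tz": -0.006,"ax": 0,"ay": 0,"az": 0,"grip": 1},
  {"tx": 0,"ty": 0,"tz": 0,"ax": 0,"ay": 0,"az": 0,"grip": 1},
])

```text
time: 20.0
ee_pos: [0.4719, 0.0072, 0.0912]
ee_rot: [-0.002, 0.066, 0.998, -0.0]
ft_force: [0.0, 0.5, -3.5]
grip_width: 0.0192
```

```bash
python3 -c "
from h import *
favg(6);favg(18)
plan([.4742,.0065,.057],-.13)
C=cam('wrist');save(C[0],'g3')
"
```

```text
F [-0.25  0.33 -4.18] std [0.19 0.56 0.42] tau [-0.000e+00 -2.771e+01 -3.612e+01 -0.000e+00  3.000e-02 -0.000e+00] P [0.471  0.0073 0.0897] [0.0004 0.     0.0006]
F [ 0.13 -0.   -3.72] std [0.41 0.56 0.46] tau [ 0.000e+00 -2.748e+01 -3.591e+01 -0.000e+00  3.000e-02 -0.000e+00] P [0.4711 0.0073 0.0896] [0.0001 0.     0.0002]
t 21.2 p [0.4711 0.0073 0.0897] d [ 0.0031 -0.0008 -0.0327] rv [-0.04 -0.4  -0.16] F [ 0.43 -0.75 -3.57] w 0.0193
{"tx": -0.0034, "ty": -0.0004, "tz": 0.0327, "ax": -0.04, "ay": -0.4, "az": -0.16}
```

View pics/g3.png

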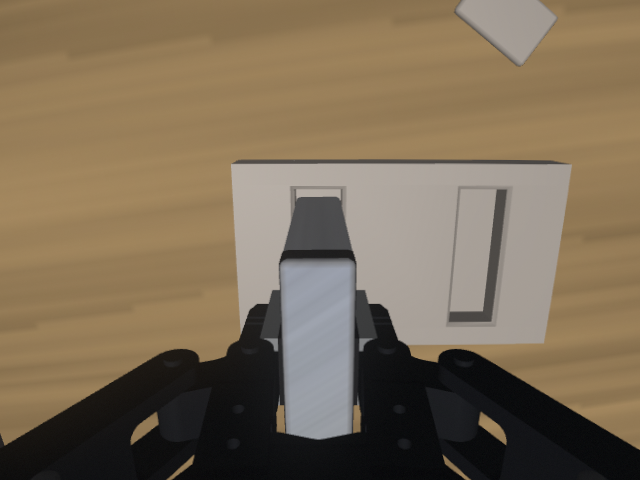

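```bash
python3 -c "
from h import *
favg(40)
"
```

```text
F [ 0.09 -0.01 -4.  ] std [0.58 0.41 0.51] tau [ 0.000e+00 -2.748e+01 -3.592e+01 -0.000e+00  3.000e-02  0.000e+00] P [0.4711 0.0073 0.0897] [0. 0. 0.]
```

Call:
move_arm([
  {"tx": 0,"ty": 0,"tz": -0.03,"ax": 0,"ay": 0,"az": 0,"grip": 1},
  {"tx": 0,"ty": 0,"tz": -0.045,"ax": 0,"ay": 0,"az": 0,"grip": 1},
  {"tx": 0,"ty": 0,"tz": -0.03,"ax": 0,"ay": 0,"az": 0,"grip": 1},
  {"tx": 0,"ty": 0,"tz": 0,"ax": 0,"ay": 0,"az": 0,"grip": 1},
])

```text
time: 23.65
ee_pos: [0.4702, 0.0075, 0.1956]
ee_rot: [-0.006, 0.066, 0.998, 0.0]
ft_force: [0.4, 0.8, -3.3]
grip_width: 0.0196
```

```bash
python3 -c "
from h import *
plan([.530,-.2687,.2],-.0485)
"
```

```text
t 23.65 p [0.4702 0.0075 0.1956] d [ 0.0598 -0.2762  0.0044] rv [-0.01 -0.71 -4.83] F [ 0.39  0.76 -3.27] w 0.0196
{"tx": -0.0137, "ty": -0.038, "tz": -0.0008, "ax": -0.0, "ay": -0.1, "az": -0.69}
{"tx": -0.0132, "ty": -0.0381, "tz": -0.0007, "ax": -0.0, "ay": -0.1, "az": -0.69}
{"tx": -0.0128, "ty": -0.0383, "tz": -0.0007, "ax": -0.0, "ay": -0.1, "az": -0.69}
{"tx": -0.0123, "ty": -0.0384, "tz": -0.0007, "ax": -0.0, "ay": -0.1, "az": -0.69}
{"tx": -0.0118, "ty": -0.0386, "tz": -0.0007, "ax": -0.0, "ay": -0.1, "az": -0.69}
{"tx": -0.0114, "ty": -0.0387, "tz": -0.0007, "ax": -0.0, "ay": -0.1, "az": -0.69}
{"tx": -0.0109, "ty": -0.0389, "tz": -0.0006, "ax": -0.0, "ay": -0.1, "az": -0.69}
```

Call:
move_arm([
  {"tx": -0.009,"ty": -0.025,"tz": 0,"ax": 0,"ay": -0.3,"az": -0.7,"grip": 1},
  {"tx": -0.014,"ty": -0.04,"tz": 0,"ax": 0,"ay": -0.3,"az": -0.7,"grip": 1},
  {"tx": -0.014,"ty": -0.042,"tz": 0,"ax": 0,"ay": 0,"az": -0.7,"grip": 1},
  {"tx": -0.014,"ty": -0.042,"tz": 0,"ax": 0,"ay": 0,"az": -0.7,"grip": 1},
  {"tx": -0.013,"ty": -0.042,"tz": 0,"ax": 0,"ay": 0,"az": -0.7,"grip": 1},
])

```text
time: 24.15
ee_pos: [0.513, -0.1893, 0.1872]
ee_rot: [-0.003, 0.03, 1.0, 0.002]
ft_force: [0.9, 0.2, -2.9]
grip_width: 0.0194
```

Call:
move_arm([
  {"tx": -0.009,"ty": -0.03,"tz": 0,"ax": 0,"ay": 0,"az": -0.7,"grip": 1},
  {"tx": -0.005,"ty": -0.02,"tz": 0,"ax": 0,"ay": 0,"az": -0.5,"grip": 1},
  {"tx": 0,"ty": 0,"tz": 0,"ax": 0,"ay": 0,"az": 0,"grip": 1},
])

```text
time: 24.45
ee_pos: [0.5222, -0.2465, 0.1788]
ee_rot: [-0.007, 0.022, 1.0, 0.004]
ft_force: [0.6, 0.0, -4.0]
grip_width: 0.0193
```

```bash
python3 -c "
from h import *
plan([.530,-.2687,.15],-.0485)
"
```

```text
t 24.45 p [ 0.5222 -0.2465  0.1788] d [ 0.0078 -0.0222 -0.0288] rv [ 0.41 -0.77  0.26] F [ 0.59  0.05 -4.02] w 0.0193
{"tx": -0.0091, "ty": -0.0221, "tz": 0.0286, "ax": 0.41, "ay": -0.77, "az": 0.26}
```

Call:
move_arm([
  {"tx": -0.005,"ty": -0.012,"tz": 0.005,"ax": 0.3,"ay": -0.5,"az": 0.2,"grip": 1},
  {"tx": -0.003,"ty": -0.009,"tz": 0.01,"ax": 0,"ay": -0.2,"az": 0,"grip": 1},
  {"tx": 0,"ty": 0,"tz": 0.01,"ax": 0,"ay": 0,"az": 0,"grip": 1},
  {"tx": 0,"ty": 0,"tz": 0,"ax": 0,"ay": 0,"az": 0,"grip": 1},
])

```text
time: 24.85
ee_pos: [0.5273, -0.2664, 0.1457]
ee_rot: [-0.003, 0.024, 1.0, 0.003]
ft_force: [0.1, 1.5, -5.0]
grip_width: 0.0194
```

```bash
python3 -c "
from h import *
plan([.530,-.2687,.14],-.0485)
C=cam('wrist');save(C[0],'tall5')
"
```

```text
t 24.85 p [ 0.5273 -0.2664  0.1457] d [ 0.0027 -0.0023 -0.0057] rv [ 0.37 -0.41  0.08] F [ 0.07  1.53 -5.  ] w 0.0194
{"tx": -0.0029, "ty": -0.0022, "tz": 0.0057, "ax": 0.37, "ay": -0.41, "az": 0.08}
```

View pics/tall5.png

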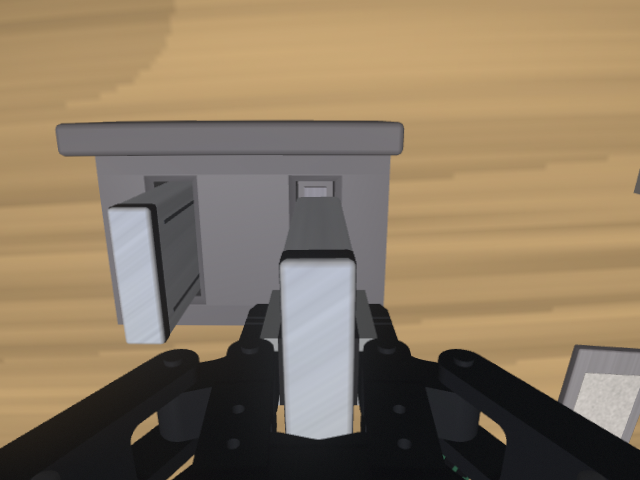

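Call:
move_arm([
  {"tx": -0.003,"ty": -0.0022,"tz": 0.008,"ax": 0.3,"ay": -0.4,"az": 0.1,"grip": 1},
  {"tx": 0,"ty": 0,"tz": 0.01,"ax": 0,"ay": 0,"az": 0,"grip": 1},
  {"tx": 0,"ty": 0,"tz": 0.008,"ax": 0,"ay": 0,"az": 0,"grip": 1},
  {"tx": 0,"ty": 0,"tz": 0,"ax": 0,"ay": 0,"az": 0,"grip": 1},
])

```text
time: 25.3
ee_pos: [0.5313, -0.2676, 0.119]
ee_rot: [0.001, 0.023, 1.0, -0.0]
ft_force: [0.0, 0.2, -3.5]
grip_width: 0.0191
```

```bash
python3 -c "
from h import *
plan([.530,-.2687,.1],-.0485)
"
```

```text
t 25.3 p [ 0.5313 -0.2676  0.119 ] d [-0.0013 -0.0011 -0.019 ] rv [-0.02  0.16  0.1 ] F [ 0.02  0.21 -3.55] w 0.0191
{"tx": 0.0013, "ty": -0.0011, "tz": 0.019, "ax": -0.02, "ay": 0.16, "az": 0.1}
```

Call:
move_arm([
  {"tx": 0.0012,"ty": -0.0011,"tz": 0.008,"ax": 0,"ay": 0.2,"az": 0.1,"grip": 1},
  {"tx": 0,"ty": 0,"tz": 0.008,"ax": 0,"ay": 0,"az": 0,"grip": 1},
  {"tx": 0,"ty": 0,"tz": 0,"ax": 0,"ay": 0,"az": 0,"grip": 1},
])

```text
time: 25.6
ee_pos: [0.5301, -0.2687, 0.1019]
ee_rot: [-0.0, 0.024, 1.0, -0.0]
ft_force: [-0.5, 0.7, -3.9]
grip_width: 0.0195
```

```bash
python3 -c "
from h import *
plan([.530,-.2687,.09],-.0485)
C=cam('wrist');save(C[0],'tall6')
"
```

```text
t 25.6 p [ 0.5301 -0.2687  0.1019] d [-0.0001 -0.     -0.0119] rv [-0.03 -0.03  0.01] F [-0.48  0.72 -3.9 ] w 0.0195
{"tx": 0.0001, "ty": -0.0, "tz": 0.0119, "ax": -0.03, "ay": -0.03, "az": 0.01}
```

View pics/tall6.png

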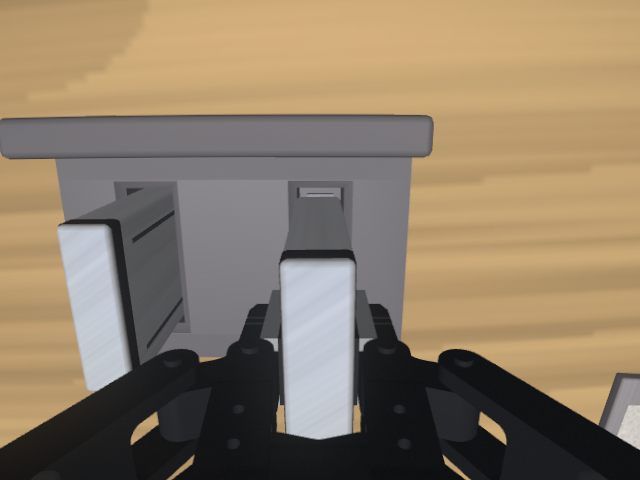

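Slot mouth (columns 289–352, row 181) is centred on the cartridge foot (297–343, row 197). Continue down.

Call:
move_arm([
  {"tx": 0,"ty": 0,"tz": 0.006,"ax": 0,"ay": 0,"az": 0,"grip": 1},
  {"tx": 0,"ty": 0,"tz": 0.006,"ax": 0,"ay": 0,"az": 0,"grip": 1},
  {"tx": 0,"ty": 0,"tz": 0,"ax": 0,"ay": 0,"az": 0,"grip": 1},
])

```text
time: 25.95
ee_pos: [0.5313, -0.2693, 0.0909]
ee_rot: [0.001, 0.024, 1.0, -0.001]
ft_force: [-0.1, 0.8, -4.4]
grip_width: 0.0195
```

```bash
python3 -c "
from h import *
plan([.530,-.2687,.08],-.0485)
"
```

```text
t 25.95 p [ 0.5313 -0.2693  0.0909] d [-0.0013  0.0006 -0.0109] rv [-0.1   0.13 -0.  ] F [-0.14  0.83 -4.42] w 0.0195
{"tx": 0.0013, "ty": 0.0005, "tz": 0.0109, "ax": -0.1, "ay": 0.13, "az": -0.0}
```

Call:
move_arm([
  {"tx": 0.0012,"ty": 0.0005,"tz": 0.005,"ax": -0.1,"ay": 0.1,"az": 0,"grip": 1},
  {"tx": 0,"ty": 0,"tz": 0.005,"ax": 0,"ay": 0,"az": 0,"grip": 1},
  {"tx": 0,"ty": 0,"tz": 0,"ax": 0,"ay": 0,"az": 0,"grip": 1},
])

```text
time: 26.25
ee_pos: [0.5299, -0.2687, 0.0798]
ee_rot: [0.0, 0.024, 1.0, -0.0]
ft_force: [1.0, 0.6, -3.7]
grip_width: 0.0193
```

Call:
move_arm([
  {"tx": 0,"ty": 0,"tz": 0.005,"ax": 0,"ay": 0,"az": 0,"grip": 1},
  {"tx": 0,"ty": 0,"tz": 0,"ax": 0,"ay": 0,"az": 0,"grip": 1},
])

```text
time: 26.45
ee_pos: [0.5297, -0.2687, 0.0741]
ee_rot: [-0.0, 0.024, 1.0, -0.0]
ft_force: [0.3, -0.4, -3.3]
grip_width: 0.0189
```

```bash
python3 -c "
from h import *
plan([.530,-.2687,.0602],-.0485)
"
```

```text
t 26.45 p [ 0.5297 -0.2687  0.0741] d [ 0.0003  0.     -0.0139] rv [-0.   -0.01  0.01] F [ 0.31 -0.4  -3.26] w 0.0189
{"tx": -0.0003, "ty": 0.0, "tz": 0.0139, "ax": -0.0, "ay": -0.01, "az": 0.01}
```

Call:
move_arm([
  {"tx": 0,"ty": 0,"tz": 0.003,"ax": 0,"ay": 0,"az": 0,"grip": 1},
  {"tx": 0,"ty": 0,"tz": 0.002,"ax": 0,"ay": 0,"az": 0,"grip": 1},
])

```text
time: 26.65
ee_pos: [0.5302, -0.269, 0.07]
ee_rot: [0.0, 0.024, 1.0, -0.0]
ft_force: [-3.1, 3.0, 4.3]
grip_width: 0.0194
```

Call:
move_arm([
  {"tx": 0,"ty": 0,"tz": 0.002,"ax": 0,"ay": 0,"az": 0,"grip": 1},
  {"tx": 0,"ty": 0,"tz": 0.002,"ax": 0,"ay": 0,"az": 0,"grip": 1},
])

```text
time: 26.85
ee_pos: [0.5302, -0.2691, 0.0683]
ee_rot: [-0.0, 0.024, 1.0, 0.0]
ft_force: [-4.3, 2.5, 5.4]
grip_width: 0.0194
```

Call:
move_arm([
  {"tx": 0,"ty": 0,"tz": 0.002,"ax": 0,"ay": 0,"az": 0,"grip": 1},
  {"tx": 0,"ty": 0,"tz": 0.002,"ax": 0,"ay": 0,"az": 0,"grip": 1},
])

```text
time: 27.05
ee_pos: [0.5303, -0.2691, 0.0666]
ee_rot: [-0.001, 0.024, 1.0, 0.0]
ft_force: [-4.3, 2.8, 4.3]
grip_width: 0.0194
```

Call:
move_arm([
  {"tx": 0,"ty": 0,"tz": 0.002,"ax": 0,"ay": 0,"az": 0,"grip": 1},
  {"tx": 0,"ty": 0,"tz": 0.002,"ax": 0,"ay": 0,"az": 0,"grip": 1},
])

```text
time: 27.25
ee_pos: [0.5303, -0.2691, 0.0648]
ee_rot: [-0.001, 0.024, 1.0, 0.0]
ft_force: [-3.0, 3.1, 6.3]
grip_width: 0.0192
```

Call:
move_arm([
  {"tx": 0,"ty": 0,"tz": 0.002,"ax": 0,"ay": 0,"az": 0,"grip": 1},
  {"tx": 0,"ty": 0,"tz": 0.002,"ax": 0,"ay": 0,"az": 0,"grip": 1},
])

```text
time: 27.45
ee_pos: [0.5303, -0.2691, 0.063]
ee_rot: [-0.002, 0.024, 1.0, 0.001]
ft_force: [-5.2, 2.3, 5.2]
grip_width: 0.0194
```

Call:
move_arm([
  {"tx": 0,"ty": 0,"tz": 0.002,"ax": 0,"ay": 0,"az": 0,"grip": 1},
  {"tx": 0,"ty": 0,"tz": 0.0015,"ax": 0,"ay": 0,"az": 0,"grip": 1},
])

```text
time: 27.65
ee_pos: [0.5304, -0.2692, 0.0617]
ee_rot: [-0.002, 0.024, 1.0, 0.001]
ft_force: [-3.9, 2.3, 4.7]
grip_width: 0.019
```

Call:
move_arm([
  {"tx": 0,"ty": 0,"tz": 0.0015,"ax": 0,"ay": 0,"az": 0,"grip": 1},
])

```text
time: 27.75
ee_pos: [0.5305, -0.2692, 0.061]
ee_rot: [-0.002, 0.024, 1.0, 0.001]
ft_force: [-3.8, 2.0, 4.8]
grip_width: 0.0189
```

Call:
move_arm([
  {"tx": 0,"ty": 0,"tz": 0.002,"ax": 0,"ay": 0,"az": 0,"grip": 1},
])

```text
time: 27.85
ee_pos: [0.5306, -0.2693, 0.0601]
ee_rot: [-0.002, 0.024, 1.0, 0.001]
ft_force: [-6.1, 2.9, 11.0]
grip_width: 0.0192
```

Call:
move_arm([
  {"tx": 0,"ty": 0,"tz": 0.0015,"ax": 0,"ay": 0,"az": 0,"grip": 1},
])

```text
time: 27.95
ee_pos: [0.5306, -0.2693, 0.0601]
ee_rot: [-0.003, 0.024, 1.0, 0.001]
ft_force: [-7.1, 4.3, 11.3]
grip_width: 0.0193
```

Call:
move_arm([
  {"tx": 0,"ty": 0,"tz": 0.0015,"ax": 0,"ay": 0,"az": 0,"grip": 1},
])

```text
time: 28.05
ee_pos: [0.5306, -0.2693, 0.0601]
ee_rot: [-0.003, 0.024, 1.0, 0.001]
ft_force: [-6.8, 3.7, 9.5]
grip_width: 0.019
```

Call:
move_arm([
  {"tx": 0,"ty": 0,"tz": 0,"ax": 0,"ay": 0,"az": 0,"grip": 1},
  {"tx": 0,"ty": 0,"tz": 0,"ax": 0,"ay": 0,"az": 0,"grip": 0.3},
  {"tx": 0,"ty": 0,"tz": 0,"ax": 0,"ay": 0,"az": 0,"grip": 0},
  {"tx": 0,"ty": 0,"tz": 0,"ax": 0,"ay": 0,"az": 0,"grip": 0},
  {"tx": 0,"ty": 0,"tz": 0,"ax": 0,"ay": 0,"az": 0,"grip": 0},
])

```text
time: 28.55
ee_pos: [0.5329, -0.2709, 0.0611]
ee_rot: [0.0, 0.024, 1.0, -0.001]
ft_force: [-0.2, -0.9, 0.5]
grip_width: 0.0426
```

Call:
move_arm([
  {"tx": 0,"ty": 0,"tz": -0.02,"ax": 0,"ay": 0,"az": 0,"grip": 0},
  {"tx": 0,"ty": 0,"tz": -0.04,"ax": 0,"ay": 0,"az": 0,"grip": 0},
  {"tx": 0,"ty": 0,"tz": -0.045,"ax": 0,"ay": 0,"az": 0,"grip": 0},
  {"tx": -0.02,"ty": 0,"tz": -0.03,"ax": 0,"ay": 0,"az": 0,"grip": 0},
  {"tx": -0.02,"ty": 0,"tz": 0,"ax": 0,"ay": 0,"az": 0,"grip": 0},
])

```text
time: 29.05
ee_pos: [0.5718, -0.2724, 0.1987]
ee_rot: [-0.001, 0.025, 1.0, -0.0]
ft_force: [0.5, -0.2, 0.5]
grip_width: 0.0427
```

```bash
python3 -c "
from h import *
favg(6);favg(12)
C=cam('wrist');save(C[0],'f1')
C=cam('scene');save(C[0],'f2')
plan([.53,-.27,.2],-.048)
"
```

```text
F [-0.02  0.02 -0.27] std [0.38 0.76 0.53] tau [ 9.000e-02 -4.151e+01 -3.695e+01 -2.000e-02  8.000e-02  2.000e-02] P [ 0.5697 -0.2709  0.1926] [0.002  0.0006 0.0023]
F [-0.22  0.19 -0.3 ] std [0.55 0.45 0.61] tau [ 1.000e-02 -4.061e+01 -3.630e+01 -1.000e-02  4.000e-02 -0.000e+00] P [ 0.5683 -0.2706  0.1915] [0.0004 0.0001 0.0005]
t 30.05 p [ 0.5688 -0.2707  0.192 ] d [-0.0388  0.0007  0.008 ] rv [ 0.27 -0.66 -0.03] F [0.64 0.09 0.29] w 0.0426
{"tx": 0.0389, "ty": -0.0012, "tz": -0.0075, "ax": 0.27, "ay": -0.66, "az": -0.03}
```

View pics/f1.png

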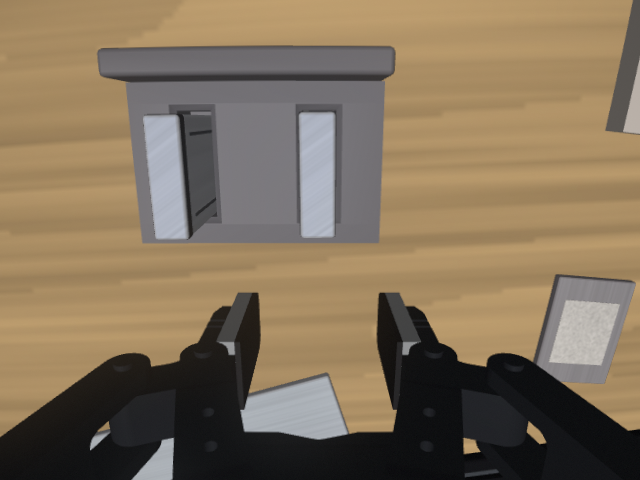

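View pics/f2.png

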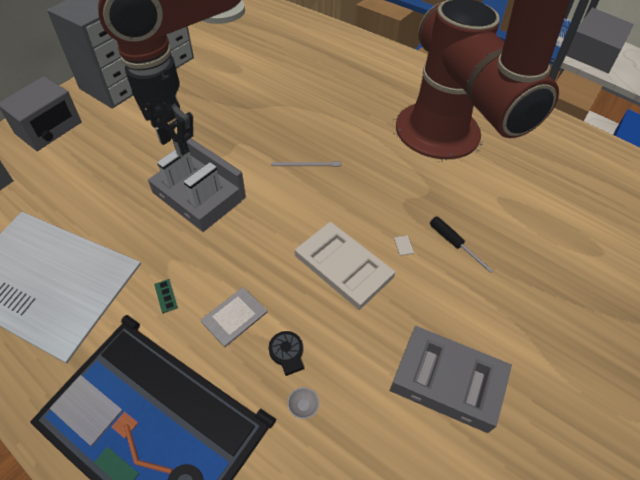

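```bash
python3 -c "
from h import *
print(arm.hand_in(), arm.read_state()['time'])"
```

```text
the job is handed in; nothing more can be done
the job is handed in; nothing more can be done
```

Both cartridges turned out heavy, so both are now in the grey dock with the upright plate. The low dock stays empty.

- **Weighing:** I lifted each one about 20 mm clear of the rack and averaged the wrist force. It came to 3.87 N for the first cartridge and 3.7 to 4.2 N for the second (about 3.9 N overall). That is roughly 395 to 400 g each, against the 350 g limit (3.43 N). Single force readings scatter by about 0.5 N. The averages with an empty gripper ranged from -0.3 to +0.2 N once the arm had mostly settled. One average of -0.74 N was taken while the arm was still moving, and I did not use it.
- **Pressing home:** Each cartridge moved at the expected push of about 9 N, weight included. It then met the hard stop within 0.1 mm of the height I had worked out for fully home (tool height 0.0609 and 0.0601 m). The push at the stop was at most about 16 N, weight included, and the sideways force at most about 8 N.
- **Last check:** The final wrist and scene pictures show both cartridges upright and level with each other in their slots, and the rack empty. The gripper is clear, and the other things in view are where they were. I did not measure the cartridge heights again from those pictures. The job was handed in after about 30 s on the robot's clock.

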